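# Roll an anti-slip strip flush into a stair tread

## Task

The bars of the anti-slip strip along the front edge of the granite tread still stand proud. Take the hand roller and roll it along the strip with firm pressure, the rubber wheel and not the fingers on the bars and not so hard that they crack, until the whole strip sits flush with the stone from end to end. Then stand the roller back on its rubber mat, on wheel and handle as it was, and leave the things on the stone and in the tray where they are.

Things in the scene. Friction and masses are not known exactly. Their poses are not given: they have to be found in the camera images.
- tread: granite stair tread, fixed on two timber bearers: 330 mm long (its y), 220 mm deep (its x), 30 mm thick, level; its height over the bench varies by 24 mm. Origin: 55 mm below its flat top, straight below the strip's middle. x points away from its front edge (which faces the robot, 40 mm before the strip's centre line), y along the strip, z up
- strip: anti-slip strip in the tread: 10 dark ribbed bars, each 20 mm wide (x), 28 mm long (y), end to end in an aluminium channel; 280 mm long, 26 mm wide with the channel. Origin: its middle, level with the stone's top; y along it, z up. Each bar, 2.5 to 4.5 mm proud, sinks straight down by itself only while pressed with over 6 to 10 N (they differ), stays put, stops when flush; it cracks at 60 N
- knob (a point): hand roller, loose, about 0.5 kg: rubber wheel in a steel fork (60 mm wide, its top 68 mm up), an upright round wooden knob straight above the wheel, 34 mm across, 72 to 114 mm above the wheel's underside, and a rear handle. This point: the knob's centre, 93 mm above the wheel's underside. x points forward, away from the handle, y along the axle, z up
- axle (a point): the roller: centre of its wheel, 27 mm above the wheel's underside, 66 mm straight below the knob's centre; axes as for the knob. Wheel 54 mm across, 44 mm wide, so it overlaps the strip and comes to bear on the stone at both sides once the bars are flush
- roller_mid (a point): the roller: middle of its length, 80 mm behind the axle, 30 mm above the wheel's underside. The handle, 28 mm thick, slopes down to its end 186 mm behind the axle. The roller stands on the wheel and the handle's end, which reach the same level: pitch it forward 5 to 15 degrees to roll with the handle clear of the stone
- wheel (a joint): turn of the roller's freely turning wheel about its axle (rad), grows as the roller rolls forward
- mat: the roller's flat grey rubber mat, fixed, 240 mm (its x) by 120 mm (its y), 4 mm thick, beside the tread on the left or on the right (a grey tray, 35 mm high, stands on the other side). Origin: centre of its underside. At the start the roller stands along the mat, handle to -x
- bar0 (a joint): how far bar 0 of the strip stands proud of the stone (m), 0 = flush; bars are numbered from the strip's right end (-y), centre -126 mm from the strip's middle
- bar1 (a joint): how far bar 1 of the strip stands proud of the stone (m), 0 = flush; bars are numbered from the strip's right end (-y), centre -98 mm from the strip's middle
- bar2 (a joint): how far bar 2 of the strip stands proud of the stone (m), 0 = flush; bars are numbered from the strip's right end (-y), centre -70 mm from the strip's middle
- bar3 (a joint): how far bar 3 of the strip stands proud of the stone (m), 0 = flush; bars are numbered from the strip's right end (-y), centre -42 mm from the strip's middle
- bar4 (a joint): how far bar 4 of the strip stands proud of the stone (m), 0 = flush; bars are numbered from the strip's right end (-y), centre -14 mm from the strip's middle
- bar5 (a joint): how far bar 5 of the strip stands proud of the stone (m), 0 = flush; bars are numbered from the strip's right end (-y), centre 14 mm from the strip's middle
- bar6 (a joint): how far bar 6 of the strip stands proud of the stone (m), 0 = flush; bars are numbered from the strip's right end (-y), centre 42 mm from the strip's middle
- bar7 (a joint): how far bar 7 of the strip stands proud of the stone (m), 0 = flush; bars are numbered from the strip's right end (-y), centre 70 mm from the strip's middle
- bar8 (a joint): how far bar 8 of the strip stands proud of the stone (m), 0 = flush; bars are numbered from the strip's right end (-y), centre 98 mm from the strip's middle
- bar9 (a joint): how far bar 9 of the strip stands proud of the stone (m), 0 = flush; bars are numbered from the strip's right end (-y), centre 126 mm from the strip's middle
- rubstone: loose grey-green rubbing stone, 100 x 45 x 28 mm, in the grey tray; origin: centre of its underside
- hardener: loose small white jar with black cap, 44 mm across, 45 mm high, in the grey tray; origin: centre of its underside
- disc: loose flat polishing disc, 100 mm across, 12 mm thick, lying on the stone behind the strip; origin: centre of its underside
- square: loose try square (wooden stock 90 mm, steel blade 120 mm, 14 mm thick), lying on the stone behind the strip; origin: the corner on its underside
- wax: loose flat round tin, 70 mm across, 32 mm high, standing on the stone behind the strip; origin: centre of its underside
There are look-alikes about, which are no part of the job. Leave any red or yellow look-alike of the part that bears knob alone.

How it is judged (in metres and radians):
On the way, in this order (a step that is already met when the one before it is completed fails the run):
1. the roller's wheel turns on the strip or the stone beside it while it is pressed down with more than 5 N (contact force between roller and tread above 5 N and (velocity of joint wheel above 0.15 rad/s or velocity of joint wheel below -0.15 rad/s)), for 0.1 s.
2. every bar of the strip is flush, within 1 mm (value of joint each of bar0, bar1, bar2, bar3, bar4, bar5, bar6, bar7, bar8, bar9 below 0.001 m), for 0.2 s.
At the end, for the whole second after the job is handed in: All ten bars stand less than 1 mm proud of the stone. The roller stands still and released on its mat, on its wheel and the end of its handle: the middle of its length within 60 mm (along the mat) and 50 mm (across) of the mat's centre, no more than 45 mm above the bench, tilted less than 7 degrees (all of step 2 and x of roller_mid in the frame of mat between -0.06 and 0.06 m and y of roller_mid in the frame of mat between -0.05 and 0.05 m and height (world z) of roller_mid below 0.045 m and angle between roller_mid's own z axis and vertical below 0.12 rad and linear speed of roller below 0.02 m/s); the robot touches nothing.
It fails at once if the fingers or the arm press on the strip (more than 3 N) (contact force between any of the fingers, the arm and strip above 3 N).
It fails at once if the roller presses on the strip with more than 60 N (the bars crack) (contact force between roller and strip above 60 N).
It fails at once if one of the things on the stone or in the tray is moved by more than 30 mm (distance of any of rubstone, hardener, disc, square, wax from where it was at the start of the episode above 0.03 m).
It also fails if it takes over 72 s, if anything falls off the work surface, if the arm or the gripper's body presses on something with over 40 N, if the wrist force passes 120 N, or if a joint passes its speed limit or range.

## Robot

A 7-joint arm with a two-finger parallel gripper is mounted at the origin on the work surface. World frame = base frame: x ahead of the robot, y to its left, z up, the work surface at z = 0. Lengths are in mm, angles in rad, forces in N, time in s.
With the tool pointing down it reaches from about 425 to 825 mm from the base axis. Payload 3.6 kg.
Tool frame: the origin (TCP) lies on the front face of the gripper's body, between the roots of the fingers; the fingertips stand 84 mm ahead of it and the grasp point (between the pads) lies env.grasp_offset ahead of it (env.grasp_offset is the distance from the TCP to the grasp point, in mm); z points along the fingers, y is the direction in which the jaws open and shut (so a half turn about z gives the same grasp; the last joint's range is limited). The gripper opens to 93 mm and grips with 3 to 60 N. Pads are 15 mm wide; open, the fingers measure 128 mm over their backs; the gripper's body (75 mm by 188 mm) begins 65 mm behind the grasp point.
Start: joints at [1.216, 0.615, -0.013, 1.423, 0.008, 1.103, -0.04], TCP at [209.9, -615.151, 302.74] pointing down, gripper open.
Joint ranges: [-3.12, 3.12], [-0.3, 2.06], [-1.34, 1.32], [0.26, 2.42], [-1.36, 4.5], [0.01, 1.98], [-2.84, 2.84]. Speed limits (rad/s): [2.79, 2.79, 3.14, 3.14, 3.14, 3.14, 3.14].

## Interface

Orientations are given as [roll, pitch, yaw] about the fixed x, y, z axes, in that order (R = Rz(yaw) Ry(pitch) Rx(roll)).
In Python, from bench import monitor, cams, job, look_for, trace, env gives the robot as it stands.
- The arm moves only by the tool servo_tool, never from a script. Its arguments are lists of equal length, an entry for each row: "grip": the opening, from -1 (shut) to 1 (fully open), so that 0 is half open; "slide": the shift along the tool's x, y, z in cm, a list of three; "rot": the turn, a rotation vector about the tool's x, y, z in degrees, a list of three. In form: {"grip": [grip, ...], "slide": [[tx, ty, tz], ...], "rot": [[ax, ay, az], ...]}. A call has 1 to 5 rows; each row is the pose to reach, as a shift and turn from the pose commanded when the call began, along the tool's axes at that moment; what a row does not reach only later rows make up. A row lasts 1/12 s, in which the tool goes at most 41.7 mm and 7.16 degrees, less where a joint would pass 70% of its speed; a pose out of reach is approached as far as the arm can. A call with a gripper value outside its range is refused whole. The fingers move at their own pace and stop on an object; "squeeze" is the grip in N (left out, the last holds). Time passes only in rows, so rows that repeat a pose let the fingers close. It gives the time, the measured TCP pose, the force and the opening at its end, in the units of the state.
- monitor.read_state(): the state, without advancing time (a new reading comes with each control period).
- cams.capture(name): name is "scene" or "top"; returns the picture (400x640x3 uint8, red, green, blue); there is no depth.
- cams.camera_params(name): a dict with "fx", "fy", "cx", "cy" (pixels), "k1" (the pictures are not rectified: a ray, as slopes to the right and down, at radius r is drawn at 1 + k1 r^2 times it, then the intrinsics apply), "R" (3x3) and "t" (3): a world point X has camera coordinates R X + t. Camera axes: x right, y down, z forward; pixel columns grow to the right and rows downward; lengths in mm; the calibration is good to about 2 mm. A picture is of the moment at which its call begins. camera_params takes no time and is no camera call.
- job.job_done(): hands the job in, once; it reports no verdict.
Trained networks look in the newest picture that a camera, given by its name, has taken for a name from the list of things; names that differ only in an ending like _2 or _b are one class to them, and where a whole thing is asked for, a point or a joint stands for the part that bears it (a point fixed in the world has none). Each returns a list of dicts, best first, with "confidence" (0 to 1); they miss things now and then, are a little off and sometimes report something else, mostly with a low value. They report only what shows in the picture. A call takes as long as a camera call. They do not tell look-alikes from the thing itself.
- look_for(camera, label): "box" ([left, top, width, height] in pixels, round what is visible of it).
- trace(camera, label): "mask" (400x640 bool, what is visible of it) and "box" ([left, top, width, height] in pixels, round what is visible of it).
The state is a dict: "time": time; "q": joint angles; "qvel": joint speeds; "joint_efforts": joint torques, N m; "eef_pos": TCP position; "orientation": TCP orientation; "ft_force": force on the tool from outside, world axes, zero at the start; "ft_torque": the same for the moment, N m; "finger_gap": finger opening in mm.
Only numpy, scipy, OpenCV 4.12 (cv2) and the standard library are available. Lean on these libraries where they do the work, as an engineer would, in place of code of your own. Each camera call takes 0.05 s, during which the arm holds its last target.

## Working session

There is one attempt and no reset: what is moved stays moved. The work goes in short steps, Python scripts to look and compute and a tool call to move; the robot and the scene stay as the last step left them, time stands still between calls to the robot, and variables do not carry over. Pictures are saved under pics/ and viewed, and the job is handed in when it is done.

Besides the shell and the picture viewer there is one more tool, called after "Request:" as name(argument=value, ...), one argument or row to a line, values as JSON. servo_tool: Moves the arm, as the interface text tells. Its arguments: {"type":"object","properties":{"grip":{"type":"array"},"slide":{"type":"array"},"rot":{"type":"array"},"squeeze":{"type":"number"}},"required":["grip","slide","rot"]}

```bash
ls; mkdir -p pics; python3 - <<'E'
from bench import monitor,cams,env,look_for
import cv2,numpy as np
s=monitor.read_state();print(s);print(env.grasp_offset)
for n in ("scene","top"):
    im=cams.capture(n);cv2.imwrite(f"pics/{n}0.png",im[:,:,::-1]);print(n,cams.camera_params(n))
    for l in ("tread","strip","knob","mat","rubstone","hardener","disc","square","wax"):
        print(l,[(d['box'],round(d['confidence'],2)) for d in look_for(n,l)])
E
```

```text
pics
{'time': 0.0, 'q': array([ 1.21550024,  0.61592781, -0.01261988,  1.42487157,  0.0081087 ,
        1.10339908, -0.04038913]), 'qvel': array([ 0.00026285,  0.0011252 , -0.00047031, -0.00089639, -0.0007844 ,
        0.00053217, -0.00032449]), 'joint_efforts': array([ 3.93169867e-04, -4.58927286e+01,  2.09275628e-01, -1.65744728e+01,
       -6.10373821e-02,  2.03892047e-02,  2.17030952e-04]), 'eef_pos': array([ 209.71538248, -614.63843596,  301.58437823]), 'orientation': array([-3.13903752e+00,  4.22464106e-05,  3.28880129e-01]), 'ft_force': array([1.04811935, 0.41504686, 0.43057956]), 'ft_torque': array([-0.03096149,  0.00726428,  0.05736075]), 'finger_gap': 92.85729853667115}
65.3
scene {'fx': 457.4282787237225, 'fy': 457.4282787237225, 'cx': 324.3025959437828, 'cy': 205.54070509837794, 'k1': 0.005289635792801023, 'R': array([[-0.71168524,  0.70246702, -0.00664926],
       [ 0.4098719 ,  0.40752617, -0.81604377],
       [-0.57053409, -0.58349165, -0.57795186]]), 't': array([ 382.72428931, -125.74040584, 1833.37718876])}
tread [([244.3, 197.4, 121.4, 78.1], 0.91), ([262.0, 178.5, 
[... 722 characters left out ...]
20808488,  0.0051673 , -0.97809712]]), 't': array([ -40.60580413,  534.75298547, 1171.61904731])}
tread [([251.2, 120.0, 129.2, 88.9], 0.9)]
strip [([266.8, 184.2, 103.8, 12.0], 0.86)]
knob [([273.0, 233.5, 57.6, 71.5], 0.9), ([419.7, 196.2, 30.4, 82.0], 0.83), ([477.4, 183.8, 71.3, 24.7], 0.63), ([167.0, 181.8, 25.1, 37.9], 0.54)]
mat [([403.6, 192.2, 58.6, 90.4], 0.56)]
rubstone [([165.8, 185.1, 26.0, 31.9], 0.95), ([307.6, 185.2, 7.9, 9.5], 0.34)]
hardener [([155.3, 236.0, 23.3, 17.5], 0.59)]
disc [([260.5, 131.1, 37.5, 36.2], 0.92), ([254.0, 122.8, 130.6, 86.4], 0.29)]
square [([327.9, 117.9, 30.3, 47.8], 0.91)]
wax [([311.6, 120.1, 27.4, 30.6], 0.94), ([404.3, 190.2, 59.6, 94.0], 0.52)]
```

View pics/scene0.png

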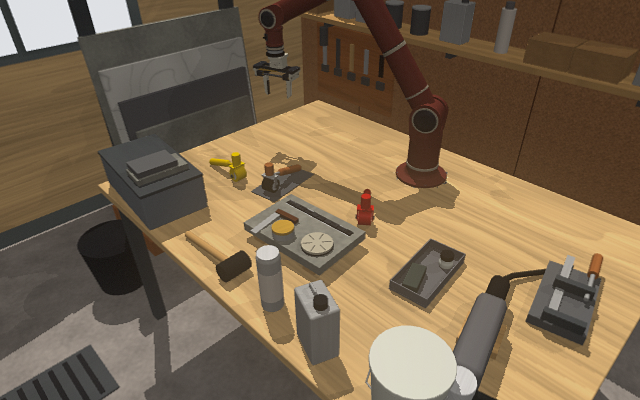

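View pics/top0.png

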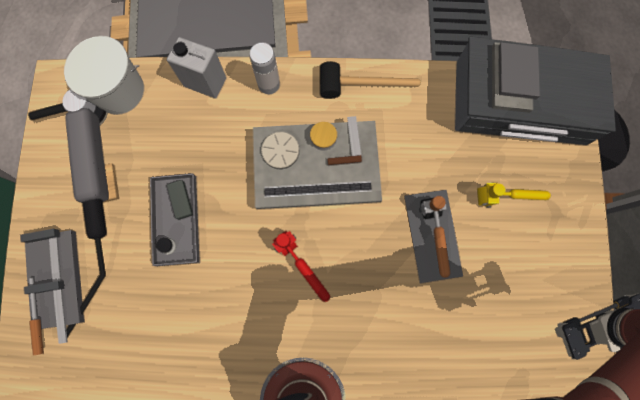

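```bash
python3 - <<'E'
import cv2
a=cv2.imread('pics/top0.png')[100:310,240:480]
cv2.imwrite('pics/topz.png',cv2.resize(a,(680,595),interpolation=cv2.INTER_CUBIC))
a=cv2.imread('pics/scene0.png')[150:290,200:400]
cv2.imwrite('pics/scz.png',cv2.resize(a,(800,560),interpolation=cv2.INTER_CUBIC))
E
```

```text
(no output)
```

View pics/topz.png

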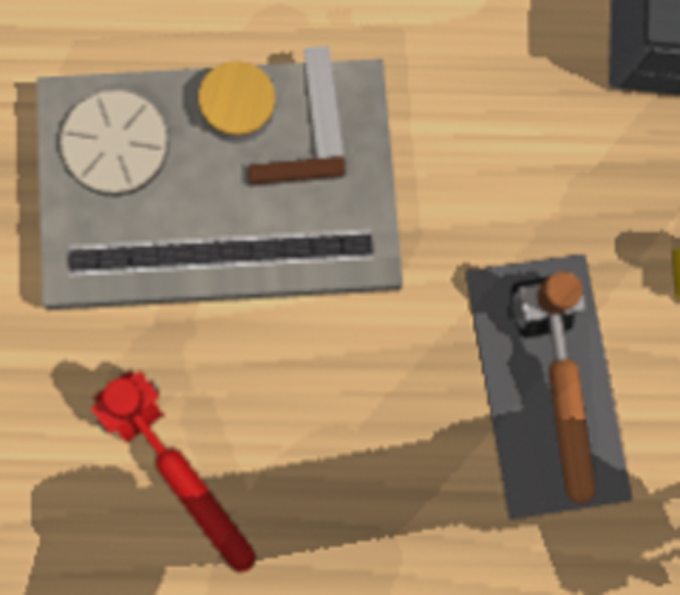

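View pics/scz.png

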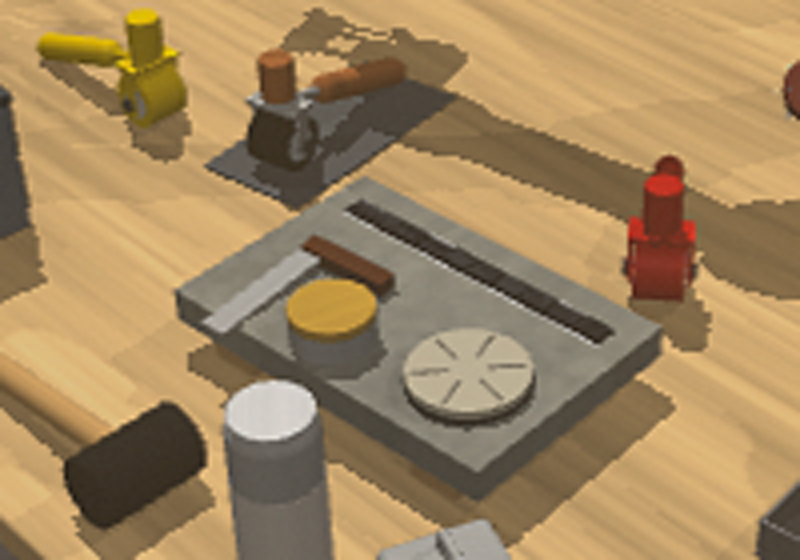

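The top view shows the brown-knobbed roller on its mat at right, with the knob at about (438,203) and the handle end at (444,275). The red look-alike is at (285,240) and the yellow one at (490,194). The tread is at (315,165), with the strip running from (266,190) to (371,187). Next I'll measure these.

```bash
cat > h.py <<'E'
import numpy as np,cv2
from bench import monitor,cams,look_for,trace,env
def ray(n,uv):
    p=cams.camera_params(n);uv=np.atleast_2d(np.array(uv,float))
    d=np.c_[(uv[:,0]-p['cx'])/p['fx'],(uv[:,1]-p['cy'])/p['fy']]
    s=d.copy()
    for _ in range(20): s=d/(1+p['k1']*(s**2).sum(1,keepdims=True))
    v=np.c_[s,np.ones(len(s))]@p['R'];v/=np.linalg.norm(v,axis=1,keepdims=True)
    return -p['R'].T@p['t'],v
def onz(n,uv,z):
    c,v=ray(n,uv);return c+v*((z-c[2])/v[:,2:3])
def proj(n,X):
    p=cams.camera_params(n);X=np.atleast_2d(X)@p['R'].T+p['t'];s=X[:,:2]/X[:,2:]
    s=s*(1+p['k1']*(s**2).sum(1,keepdims=True));return s*p['fx']+[p['cx'],p['cy']]
def tri(a,b):
    A=np.zeros((3,3));B=np.zeros(3);L=[]
    for n,uv in(("top",a),("scene",b)):
        c,v=ray(n,uv);v=v[0];M=np.eye(3)-np.outer(v,v);A+=M;B+=M@c;L.append((c,v))
    X=np.linalg.solve(A,B);return X,[np.linalg.norm(np.cross(X-c,v)) for c,v in L]
E
python3 - <<'E'
from h import *
np.set_printoptions(precision=1,suppress=True)
print('knobtop',tri((438.0,203.1),(269,165)),onz("top",(438,203.1),118),onz("scene",(269,165),118))
cams.capture("top");cams.capture("scene")
M={}
for n in("top","scene"):
    for l in("strip","mat","tread","knob"):
        for d in trace(n,l)[:3]:
            m=d['mask'];c=cv2.findContours(m.astype(np.uint8),0,1)[0];c=max(c,key=cv2.contourArea)
            r=cv2.minAreaRect(c);print(n,l,round(d['confidence'],2),m.sum(),d['box'],'\n',cv2.boxPoints(r).tolist() if l!='knob' else '')
            M[n,l]=M.get((n,l),m)
np.savez('m.npz',**{a+'_'+b:v for (a,b),v in M.items()})
# strip rect on plane z
for z in(60,70,80):
  for n in("top","scene"):
    ys,xs=np.nonzero(M[n,'strip']);P=onz(n,np.c_[xs,ys],z)[:,:2].astype(np.float32)
    print(z,n,cv2.minAreaRect(P))
for n in("top","scene"):
    m=M[n,'mat'];ys,xs=np.nonzero(m);P=onz(n,np.c_[xs,ys],4)[:,:2].astype(np.float32);print('mat',n,cv2.minAreaRect(P))
    for z in(45,55,65,75):
        ys,xs=np.nonzero(M[n,'tread']);P=onz(n,np.c_[xs,ys],z)[:,:2].astype(np.float32);print('tread',z,n,cv2.minAreaRect(P))
E
```

```text
knobtop (array([ 497.1, -330.1,  113.2]), [np.float64(0.9656970969652596), np.float64(0.9656970969653065)]) [[ 496.8 -329.6  118. ]] [[ 501.7 -322.3  118. ]]
top strip 0.6 842 [265.8, 181.3, 102.7, 15.7] 
 [[262.6998596191406, 187.11737060546875], [369.8800354003906, 181.64898681640625], [370.3562316894531, 190.98184204101562], [263.1760559082031, 196.45022583007812]]
top mat 0.63 2827 [407.4, 188.3, 56.8, 94.8] 
 [[403.712158203125, 195.56993103027344], [447.606689453125, 187.96153259277344], [462.895263671875, 276.16485595703125], [419.000732421875, 283.77325439453125]]
top tread 0.82 7880 [252.2, 121.4, 129.8, 88.3] 
 [[250.8338623046875, 125.96798706054688], [376.839111328125, 119.0635986328125], [381.42059326171875, 202.67556762695312], [255.41534423828125, 209.5799560546875]]
top tread 0.57 603 [309.8, 120.9, 27.1, 29.4] 
 [[310.0, 122.0], [335.0, 122.0], [335.0, 150.0], [310.0, 150.0]]
top knob 0.93 1004 [479.1, 182.6, 70.4, 25.8] 
 
top knob 0.66 954 [272.7, 231.1, 55.8, 71.2] 
 
top knob 0.61 1057 [419.3, 195.0, 32.5, 83.7] 
 
scene strip 0.94 343 [291.6, 200.4, 59.6, 36.9] 
[... 1847 characters left out ...]
8932456970215)
tread 75 top ((604.7109985351562, -25.813522338867188), (225.26795959472656, 323.91015625), 4.148929119110107)
mat scene ((427.25244140625, -340.08953857421875), (250.76559448242188, 127.56238555908203), 7.654021739959717)
tread 45 scene ((613.0040283203125, -23.457000732421875), (254.59671020507812, 355.27349853515625), 4.157830238342285)
tread 55 scene ((621.2806396484375, -13.882675170898438), (251.81283569335938, 351.3888244628906), 4.157852649688721)
tread 65 scene ((629.5557250976562, -4.30780029296875), (249.0283966064453, 347.5049133300781), 4.157248020172119)
tread 75 scene ((637.83349609375, 5.2659912109375), (246.24508666992188, 343.619384765625), 4.157815933227539)
```

```bash
python3 - <<'E'
from h import *
from scipy.optimize import minimize
np.set_printoptions(precision=1,suppress=True)
def cyl(c,z0,z1,r=17):
    a=np.linspace(0,2*np.pi,40);return np.concatenate([np.c_[c[0]+r*np.cos(a),c[1]+r*np.sin(a),np.full(40,z)] for z in(z0,z1)])
K={}
for n,(x0,y0,x1,y1) in {"top":(425,190,460,285),"scene":(255,155,310,195)}.items():
    im=cv2.imread(f'pics/{n}0.png');hsv=cv2.cvtColor(im,cv2.COLOR_BGR2HSV)
    m=((hsv[...,0]<16)&(hsv[...,1]>110)&(hsv[...,2]>60)).astype(np.uint8)
    w=np.zeros_like(m);w[y0:y1,x0:x1]=m[y0:y1,x0:x1]
    k,lab,st,ce=cv2.connectedComponentsWithStats(w)
    for i in range(1,k):
        if st[i,4]>15: print(n,i,st[i],ce[i])
    K[n]=(lab,st)
    v=im.copy();v[w>0]=(0,255,0);cv2.imwrite(f'pics/m_{n}.png',cv2.resize(v[y0-20:y1+20,x0-20:x1+20],None,fx=4,fy=4,interpolation=0))
E
```

```text
top 1 [430 196  16  14 160] [437.3 202.5]
top 2 [434 227  16  50 499] [441.5 251.8]
scene 1 [264 162  10  14 105] [268.6 168.4]
scene 2 [278 164  23  12 152] [289.3 169.4]
```

```bash
python3 - <<'E'
from h import *
from scipy.optimize import minimize
np.set_printoptions(precision=1,suppress=True)
def cyl(c,z0,z1,r=17):
    a=np.linspace(0,2*np.pi,40);return np.concatenate([np.c_[c[0]+r*np.cos(a),c[1]+r*np.sin(a),np.full(40,z)] for z in(z0,z1)])
def cen(n,c):
    h=cv2.convexHull(proj(n,cyl(c,76,118)).astype(np.float32));m=cv2.moments(h);return np.array([m['m10'],m['m01']])/m['m00'],m['m00']
obs={"top":[437.3,202.5],"scene":[268.6,168.4]}
for ns in(("top",),("scene",),("top","scene")):
    r=minimize(lambda c:sum(((cen(n,c)[0]-obs[n])**2).sum() for n in ns),[497,-330],method='Nelder-Mead')
    print(ns,r.x,r.fun,[cen(n,r.x) for n in ns])
# handle axis, at heights: end z~18 , start ?
im=cv2.imread('pics/top0.png');hsv=cv2.cvtColor(im,cv2.COLOR_BGR2HSV)
m=((hsv[...,0]<16)&(hsv[...,1]>110)&(hsv[...,2]>60));w=np.zeros_like(m);w[226:280,430:455]=m[226:280,430:455]
for y in(230,240,250,260,270,274): xs=np.nonzero(w[y])[0];print(y,xs.min(),xs.max(),onz("top",[xs.mean(),y],18+4+ (274-y)*0.6))
E
```

```text
('top',) [ 502.1 -332.8] 7.527536236048454e-11 [(array([437.3, 202.5]), 207.129173257621)]
('scene',) [ 496.9 -333.1] 8.716225757288636e-11 [(array([268.6, 168.4]), 125.24496683268808)]
('top', 'scene') [ 500.8 -332.3] 1.003313471985742 [(array([437.1, 203. ]), 207.0642447862774), (array([267.9, 168.9]), 125.65883258380927)]
230 434 443 [[ 439.  -346.4   48.4]]
240 435 445 [[ 413.7 -351.1   42.4]]
250 437 446 [[ 388.3 -355.8   36.4]]
260 438 447 [[ 362.8 -359.2   30.4]]
270 439 449 [[ 337.2 -364.1   24.4]]
274 440 449 [[ 326.9 -365.8   22. ]]
```

View pics/m_top.png

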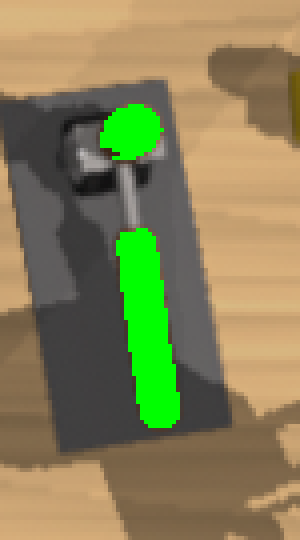

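```bash
cat >> h.py <<'E'
from scipy.spatial.transform import Rotation as Ro
def to(pos,tyaw,pitch=0,q=None):
    """slide/rot to bring measured TCP to grasp point 'pos' (world mm), roller yaw = tyaw deg (tool y), forward pitch deg"""
    s=monitor.read_state();R0=Ro.from_euler('xyz',s['orientation'])
    R1=Ro.from_euler('z',tyaw+90,degrees=True)*Ro.from_euler('x',180,degrees=True)*Ro.from_euler('x',pitch,degrees=True)
    p=np.array(pos,float)-R1.apply([0,0,env.grasp_offset])
    sl=R0.inv().apply(p-s['eef_pos'])/10;rv=(R0.inv()*R1).as_rotvec(degrees=True)
    print('slide',np.round(sl,2),'rot',np.round(rv,1));return sl,rv
def st():
    s=monitor.read_state();R=Ro.from_euler('xyz',s['orientation']);g=s['eef_pos']+R.apply([0,0,env.grasp_offset])
    print('t',round(s['time'],2),'grasp',np.round(g,1),'yaw',np.round(np.degrees(s['orientation'][2])-90,1),'tilt',np.round(np.degrees(np.arccos(-R.as_matrix()[2,2])),1),'F',np.round(s['ft_force'],1),'M',np.round(s['ft_torque'],2),'gap',round(s['finger_gap'],1),'q',np.round(s['q'],2))
E
python3 -c "
from h import *
to((500,-332.5,180),10)"
```

```text
slide [ 36.58 -17.38   5.74] rot [ -0.   -0.  -81.2]
```

Request:
servo_tool(
  grip=[1, 1, 1, 1, 1],
  slide=[
    [36.6, -17.4, 5.7],
    [36.6, -17.4, 5.7],
    [36.6, -17.4, 5.7],
    [36.6, -17.4, 5.7],
    [36.6, -17.4, 5.7],
  ],
  rot=[
    [0, 0, -81],
    [0, 0, -81],
    [0, 0, -81],
    [0, 0, -81],
    [0, 0, -81],
  ],
  squeeze=30,
)

```text
time: 1.92
eef_pos: [358.7, -469.8, 273.9]
orientation: [3.141, 0.0, 0.96]
ft_force: [-0.6, -0.8, 0.0]
finger_gap: 92.6
```

```bash
python3 -c "
from h import *
st();to((500,-332.5,180),10)"
```

```text
t 1.92 grasp [ 358.8 -469.8  208.6] yaw -35.0 tilt 0.0 F [-0.6 -0.8  0. ] M [-0.03 -0.11 -0.01] gap 92.6 q [ 1.    0.56 -0.19  1.64  0.12  0.96  0.16]
slide [19.35  3.69  2.85] rot [  0.   0. -45.]
```

Request:
servo_tool(
  grip=[1, 1, 1, 1, 1],
  slide=[
    [19.3, 3.7, 2.8],
    [19.3, 3.7, 2.8],
    [19.3, 3.7, 2.8],
    [19.3, 3.7, 2.8],
    [19.3, 3.7, 2.8],
  ],
  rot=[
    [0, 0, -45],
    [0, 0, -45],
    [0, 0, -45],
    [0, 0, -45],
    [0, 0, -45],
  ],
)

```text
time: 2.33
eef_pos: [502.1, -331.7, 245.7]
orientation: [3.14, -0.001, 1.588]
ft_force: [-0.2, 0.4, 1.1]
finger_gap: 92.6
```

```bash
python3 -c "
from h import *
st();to((500,-332.5,180),10)"
```

```text
t 2.33 grasp [ 502.2 -331.6  180.4] yaw 1.0 tilt 0.1 F [-0.2  0.4  1.1] M [-0.02 -0.06 -0.01] gap 92.6 q [ 0.77  0.62 -0.36  1.64  0.25  0.93  0.34]
slide [-0.08 -0.21  0.04] rot [ 0.1 -0.1 -9. ]
```

Request:
servo_tool(
  grip=[1, 1, 1, 1, 1],
  slide=[
    [-0.1, -0.2, 0],
    [-0.1, -0.2, 0],
    [-0.1, -0.2, 0],
    [-0.1, -0.2, 0],
    [-0.1, -0.2, 0],
  ],
  rot=[
    [0, 0, -9],
    [0, 0, -9],
    [0, 0, -9],
    [0, 0, -9],
    [0, 0, -9],
  ],
)

```text
time: 2.75
eef_pos: [497.2, -336.7, 245.8]
orientation: [-3.142, 0.0, 1.734]
ft_force: [-0.3, 0.2, 1.2]
finger_gap: 93.1
```

```bash
python3 - <<'E'
from h import *
st();to((500,-332.5,180),10)
for n,(x0,y0,x1,y1) in {"top":(390,150,490,290),"scene":(230,120,330,200)}.items():
    im=cams.capture(n)[:,:,::-1][y0:y1,x0:x1];cv2.imwrite(f'pics/a_{n}.png',cv2.resize(im,None,fx=4,fy=4,interpolation=2))
E
```

```text
t 2.75 grasp [ 497.2 -336.7  180.5] yaw 9.3 tilt 0.0 F [-0.3  0.2  1.2] M [ 0.02 -0.11  0.02] gap 93.1 q [ 0.8   0.62 -0.39  1.64  0.28  0.94  0.47]
slide [0.37 0.35 0.05] rot [-0.   0.  -0.7]
```

View pics/a_top.png

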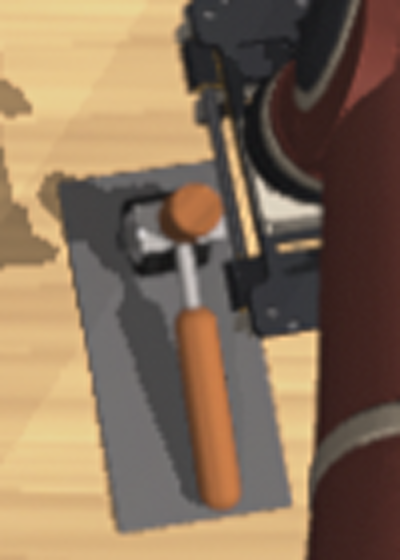

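View pics/a_scene.png

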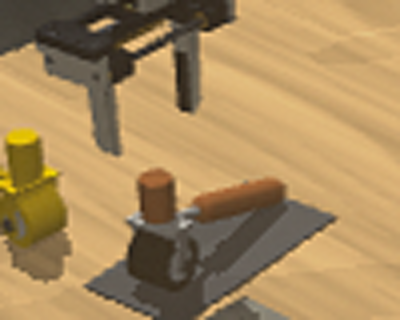

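```bash
python3 - <<'E'
from h import *
s=monitor.read_state();R=Ro.from_euler('xyz',s['orientation'])
for n,(x0,y0) in {"top":(390,150),"scene":(230,120)}.items():
    P=np.array([s['eef_pos']+R.apply(v) for v in([0,0,0],[0,46,84],[0,-46,84],[0,0,65])])
    print(n,P.round(0).tolist(),((proj(n,P)-[x0,y0])*4).round().tolist(), ((proj(n,[[500,-332.5,118]])-[x0,y0])*4).round())
E
```

```text
top [[497.0, -337.0, 246.0], [543.0, -329.0, 162.0], [452.0, -344.0, 162.0], [497.0, -337.0, 181.0]] [[261.0, 169.0], [206.0, 124.0], [237.0, 274.0], [230.0, 192.0]] [[196. 207.]]
scene [[497.0, -337.0, 246.0], [543.0, -329.0, 162.0], [452.0, -344.0, 162.0], [497.0, -337.0, 181.0]] [[138.0, 46.0], [111.0, 151.0], [180.0, 111.0], [144.0, 112.0]] [[150. 175.]]
```

```bash
python3 -c "
from h import *
to((498,-330,96),10);to((498,-330,140),10)"
```

```text
slide [0.64 0.18 8.46] rot [ 0.   0.  -0.6]
slide [0.64 0.19 4.06] rot [ 0.   0.  -0.6]
```

Request:
servo_tool(
  grip=[1, 1, 1, 1, 1],
  slide=[
    [0.6, 0.2, 1.0],
    [0.6, 0.2, 4],
    [0.6, 0.2, 7],
    [0.6, 0.2, 8.5],
    [0.6, 0.2, 8.5],
  ],
  rot=[
    [0, 0, -0.6],
    [0, 0, -0.6],
    [0, 0, -0.6],
    [0, 0, -0.6],
    [0, 0, -0.6],
  ],
)

```text
time: 3.27
eef_pos: [496.2, -329.3, 157.2]
orientation: [-3.136, -0.005, 1.746]
ft_force: [-0.5, 0.8, 0.3]
finger_gap: 92.9
```

```bash
python3 - <<'E'
from h import *
st();to((498,-330,96),10)
for n,(x0,y0,x1,y1) in {"top":(390,150,490,290),"scene":(230,120,330,200)}.items():
    im=cams.capture(n)[:,:,::-1][y0:y1,x0:x1];cv2.imwrite(f'pics/b_{n}.png',cv2.resize(im,None,fx=4,fy=4,interpolation=2))
E
```

```text
t 3.27 grasp [ 495.8 -329.1   91.9] yaw 10.0 tilt 0.4 F [-0.5  0.8  0.3] M [-0.01 -0.13  0.03] gap 92.9 q [ 0.76  0.73 -0.35  1.73  0.34  0.76  0.42]
slide [-0.1   0.16 -0.41] rot [-0.3 -0.3  0. ]
```

View pics/b_scene.png

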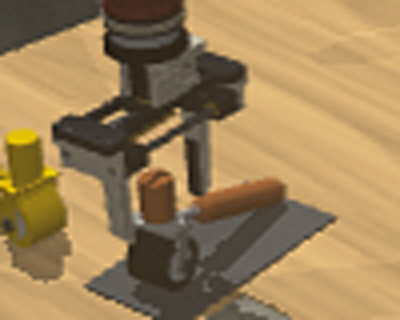

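View pics/b_top.png

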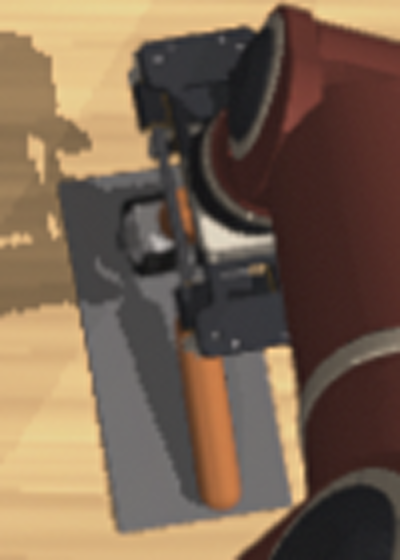

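Request:
servo_tool(
  grip=[1, 0.2, -0.5, -1, -1],
  slide=[
    [0, 0.1, -0.4],
    [0, 0.1, -0.4],
    [0, 0.1, -0.4],
    [0, 0.1, -0.4],
    [0, 0.1, -0.4],
  ],
  rot=[
    [0, 0, 0],
    [0, 0, 0],
    [0, 0, 0],
    [0, 0, 0],
    [0, 0, 0],
  ],
  squeeze=50,
)

```text
time: 3.78
eef_pos: [499.6, -329.9, 165.4]
orientation: [3.141, 0.001, 1.746]
ft_force: [0.2, 0.3, 0.5]
finger_gap: 71.0
```

```bash
python3 -c "
from h import *
st()"
```

```text
t 3.78 grasp [ 499.7 -329.9  100.1] yaw 10.1 tilt 0.1 F [0.2 0.3 0.5] M [-0.04 -0.12 -0.  ] gap 71.0 q [ 0.76  0.72 -0.36  1.72  0.34  0.77  0.42]
```

Request:
servo_tool(
  grip=[-1, -1, -1, -1, -1],
  slide=[
    [0, 0, 0.5],
    [0, 0, 0.5],
    [0, 0, 0.5],
    [0, 0, 0.5],
    [0, 0, 0.5],
  ],
  rot=[
    [0, 0, 0],
    [0, 0, 0],
    [0, 0, 0],
    [0, 0, 0],
    [0, 0, 0],
  ],
  squeeze=50,
)

```text
time: 4.2
eef_pos: [499.5, -329.7, 159.6]
orientation: [-3.142, -0.0, 1.746]
ft_force: [-0.7, -0.2, 0.5]
finger_gap: 37.5
```

Request:
servo_tool(
  grip=[-1, -1, -1, -1, -1],
  slide=[
    [0, 0, 0],
    [0, 0, 0],
    [0, 0, 0],
    [0, 0, 0],
    [0, 0, 0],
  ],
  rot=[
    [0, 0, 0],
    [0, 0, 0],
    [0, 0, 0],
    [0, 0, 0],
    [0, 0, 0],
  ],
  squeeze=50,
)

```text
time: 4.62
eef_pos: [499.6, -329.7, 159.7]
orientation: [3.141, -0.0, 1.747]
ft_force: [0.2, 0.5, -1.7]
finger_gap: 33.4
```

```bash
python3 -c "
from h import *
st()"
```

```text
t 4.62 grasp [ 499.6 -329.7   94.4] yaw 10.1 tilt 0.0 F [ 0.2  0.5 -1.7] M [-0.06 -0.33  0.02] gap 33.4 q [ 0.76  0.73 -0.35  1.72  0.34  0.76  0.41]
```

Request:
servo_tool(
  grip=[-1, -1, -1, -1, -1],
  slide=[
    [0, 0, -1],
    [0, 0, -3],
    [0, 0, -6],
    [0, 0, -9],
    [0, 0, -11],
  ],
  rot=[
    [0, 0, 0],
    [0, 0, 0],
    [0, 0, 0],
    [0, 0, 0],
    [0, 0, 0],
  ],
  squeeze=60,
)

```text
time: 5.03
eef_pos: [499.6, -329.7, 272.4]
orientation: [3.14, 0.001, 1.746]
ft_force: [0.5, 0.2, -3.6]
finger_gap: 33.3
```

```bash
python3 - <<'E'
from h import *
st()
for n,(x0,y0,x1,y1) in {"scene":(230,100,330,200)}.items():
    im=cams.capture(n)[:,:,::-1][y0:y1,x0:x1];cv2.imwrite(f'pics/c_{n}.png',cv2.resize(im,None,fx=4,fy=4,interpolation=2))
to((549,-150,190),94)
E
```

```text
t 5.03 grasp [ 499.7 -329.7  207.1] yaw 10.1 tilt 0.1 F [ 0.5  0.2 -3.6] M [-0.01 -0.43 -0.01] gap 33.3 q [ 0.8   0.59 -0.41  1.61  0.27  0.99  0.48]
slide [16.93  7.84  2.04] rot [  0.1   0.6 -84. ]
```

View pics/c_scene.png

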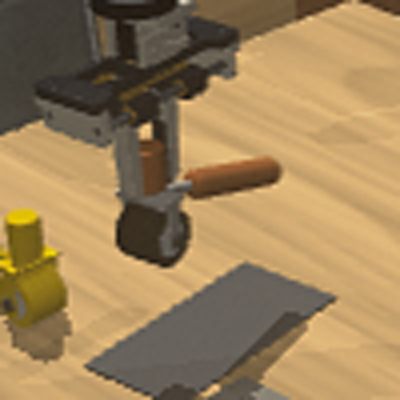

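Request:
servo_tool(
  grip=[-1, -1, -1, -1, -1],
  slide=[
    [17, 7.8, 0],
    [17, 7.8, 0],
    [17, 7.8, 0],
    [17, 7.8, 0],
    [17, 7.8, 0],
  ],
  rot=[
    [0, 0, -84],
    [0, 0, -84],
    [0, 0, -84],
    [0, 0, -84],
    [0, 0, -84],
  ],
)

```text
time: 5.5
eef_pos: [546.8, -141.0, 269.5]
orientation: [3.137, -0.004, 2.385]
ft_force: [0.1, 1.1, -4.7]
finger_gap: 33.3
```

```bash
python3 -c "
from h import *
st();to((548,-143,200),94,10)"
```

```text
t 5.5 grasp [ 546.8 -140.6  204.2] yaw 46.7 tilt 0.4 F [ 0.1  1.1 -4.7] M [ 0.34 -0.29  0.01] gap 33.3 q [ 0.59  0.58 -0.59  1.71  0.37  0.97  0.67]
slide [0.61 0.7  0.52] rot [  9.8  -4.3 -47.2]
```

Request:
servo_tool(
  grip=[-1, -1, -1, -1, -1],
  slide=[
    [0.6, 0.7, 0],
    [0.6, 0.7, 0],
    [0.6, 0.7, 0],
    [0.6, 0.7, 0],
    [0.6, 0.7, 0],
  ],
  rot=[
    [9.8, -4.3, -47],
    [9.8, -4.3, -47],
    [9.8, -4.3, -47],
    [9.8, -4.3, -47],
    [9.8, -4.3, -47],
  ],
)

```text
time: 5.92
eef_pos: [546.1, -139.4, 268.4]
orientation: [-3.005, 0.011, 2.988]
ft_force: [-1.0, 0.5, -4.7]
finger_gap: 33.2
```

```bash
python3 -c "
from h import *
st();to((548,-143,200),94,10)"
```

```text
t 5.92 grasp [ 545.5 -148.3  203.7] yaw 81.2 tilt 7.9 F [-1.   0.5 -4.7] M [ 0.55 -0.18  0.04] gap 33.2 q [ 0.58  0.59 -0.68  1.73  0.59  1.03  1.07]
slide [0.02 0.83 0.3 ] rot [  2.1  -1.4 -12.7]
```

Request:
servo_tool(
  grip=[-1, -1, -1, -1, -1],
  slide=[
    [0, 0.8, 0.3],
    [0, 0.8, 0.3],
    [0, 0.8, 0.3],
    [0, 0.8, 0.3],
    [0, 0.8, 0.3],
  ],
  rot=[
    [2.1, -1.4, -12.7],
    [2.1, -1.4, -12.7],
    [2.1, -1.4, -12.7],
    [2.1, -1.4, -12.7],
    [2.1, -1.4, -12.7],
  ],
)

```text
time: 6.33
eef_pos: [547.8, -132.7, 265.1]
orientation: [-2.967, 0.003, -3.081]
ft_force: [-0.2, 0.2, -4.2]
finger_gap: 32.9
```

```bash
python3 - <<'E'
from h import *
st()
for n,(x0,y0,x1,y1) in {"top":(240,100,420,240),"scene":(230,120,390,260)}.items():
    im=cams.capture(n)[:,:,::-1][y0:y1,x0:x1];cv2.imwrite(f'pics/d_{n}.png',cv2.resize(im,None,fx=4,fy=4,interpolation=2))
to((548,-143,200),94,10)
# expected wheel bottom -> picture
s=monitor.read_state()
E
```

```text
t 6.33 grasp [ 548.7 -144.   200.8] yaw -266.5 tilt 10.0 F [-0.2  0.2 -4.2] M [ 0.65 -0.03 -0.01] gap 32.9 q [ 0.58  0.6  -0.71  1.75  0.66  1.02  1.2 ]
slide [0.09 0.12 0.09] rot [-0.   0.1 -0.5]
```

View pics/d_scene.png

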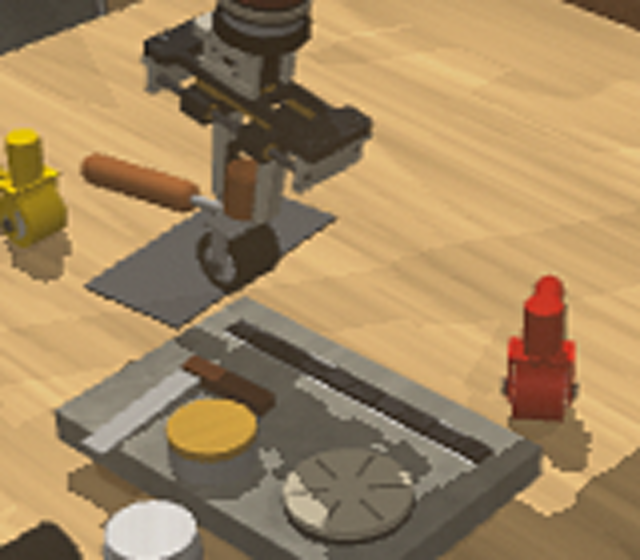

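View pics/d_top.png

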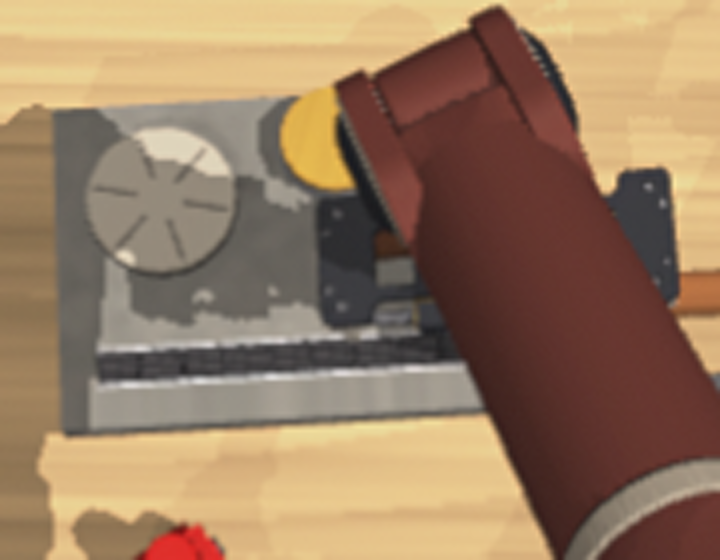

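Request:
servo_tool(
  grip=[-1, -1, -1, -1, -1],
  slide=[
    [0, 0.35, 2.0],
    [0, 0.7, 3.9],
    [0, 0.7, 3.9],
    [0, 0.78, 4.4],
    [0, 0.78, 4.4],
  ],
  rot=[
    [0, 0, 0],
    [0, 0, 0],
    [0, 0, 0],
    [0, 0, 0],
    [0, 0, 0],
  ],
)

```text
time: 6.85
eef_pos: [548.8, -132.2, 221.0]
orientation: [-2.967, 0.005, -3.078]
ft_force: [-0.1, -0.5, -4.4]
finger_gap: 33.3
```

```bash
python3 - <<'E'
from h import *
st()
for n,(x0,y0,x1,y1) in {"scene":(230,120,390,260)}.items():
    im=cams.capture(n)[:,:,::-1][y0:y1,x0:x1];cv2.imwrite(f'pics/e_{n}.png',cv2.resize(im,None,fx=4,fy=4,interpolation=2))
E
```

```text
t 6.85 grasp [ 549.8 -143.5  156.7] yaw -266.4 tilt 10.0 F [-0.1 -0.5 -4.4] M [ 0.65 -0.11 -0.  ] gap 33.3 q [ 0.55  0.65 -0.67  1.8   0.72  0.93  1.14]
```

View pics/e_scene.png

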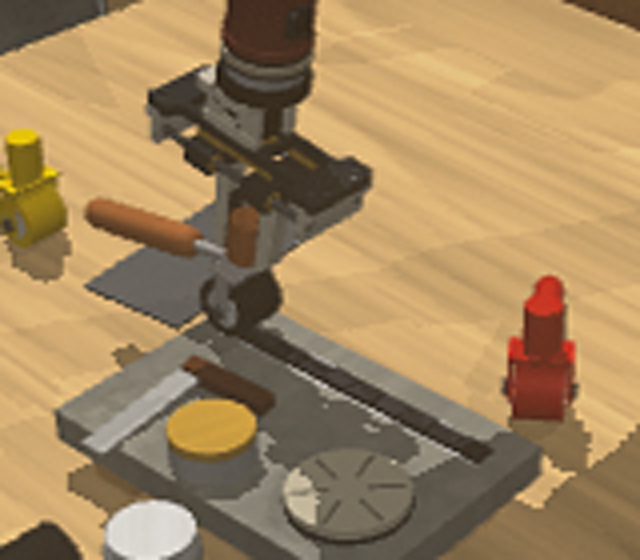

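Request:
servo_tool(
  grip=[-1, -1, -1],
  slide=[
    [0, 0.05, 0.3],
    [0, 0.09, 0.5],
    [0, 0.09, 0.5],
  ],
  rot=[
    [0, 0, 0],
    [0, 0, 0],
    [0, 0, 0],
  ],
)

```text
time: 7.15
eef_pos: [548.6, -132.1, 216.0]
orientation: [-2.967, 0.005, -3.078]
ft_force: [-0.5, -0.5, -4.8]
finger_gap: 33.6
```

Request:
servo_tool(
  grip=[-1, -1],
  slide=[
    [0, 0.04, 0.2],
    [0, 0.04, 0.2],
  ],
  rot=[
    [0, 0, 0],
    [0, 0, 0],
  ],
)

```text
time: 7.32
eef_pos: [548.5, -132.0, 213.8]
orientation: [-2.967, 0.004, -3.078]
ft_force: [-0.1, 0.0, -5.2]
finger_gap: 33.4
```

Request:
servo_tool(
  grip=[-1, -1],
  slide=[
    [0, 0.04, 0.2],
    [0, 0.04, 0.2],
  ],
  rot=[
    [0, 0, 0],
    [0, 0, 0],
  ],
)

```text
time: 7.48
eef_pos: [548.7, -132.1, 212.5]
orientation: [-2.966, 0.005, -3.078]
ft_force: [-1.3, 0.2, -0.4]
finger_gap: 33.3
```

Request:
servo_tool(
  grip=[-1, -1],
  slide=[
    [0, 0.02, 0.1],
    [0, 0.02, 0.1],
  ],
  rot=[
    [0, 0, 0],
    [0, 0, 0],
  ],
)

```text
time: 7.65
eef_pos: [548.7, -132.1, 211.5]
orientation: [-2.966, 0.005, -3.078]
ft_force: [-1.7, 0.2, 2.0]
finger_gap: 33.0
```

Request:
servo_tool(
  grip=[-1, -1],
  slide=[
    [0, 0.02, 0.1],
    [0, 0.02, 0.1],
  ],
  rot=[
    [0, 0, 0],
    [0, 0, 0],
  ],
)

```text
time: 7.82
eef_pos: [548.8, -132.2, 210.9]
orientation: [-2.965, 0.005, -3.078]
ft_force: [-3.4, -0.5, 7.0]
finger_gap: 33.3
```

Request:
servo_tool(
  grip=[-1, -1],
  slide=[
    [0, 0.02, 0.1],
    [0, 0.02, 0.1],
  ],
  rot=[
    [0, 0, 0],
    [0, 0, 0],
  ],
)

```text
time: 7.98
eef_pos: [548.9, -132.3, 210.8]
orientation: [-2.964, 0.005, -3.078]
ft_force: [-4.8, 0.1, 11.2]
finger_gap: 33.4
```

Request:
servo_tool(
  grip=[-1, -1],
  slide=[
    [0, 0.02, 0.1],
    [0, 0.04, 0.2],
  ],
  rot=[
    [0, 0, 0],
    [0, 0, 0],
  ],
)

```text
time: 8.15
eef_pos: [549.1, -132.6, 210.6]
orientation: [-2.961, 0.006, -3.078]
ft_force: [-8.1, 0.5, 25.4]
finger_gap: 33.4
```

```bash
python3 - <<'E'
from h import *
st()
for n,(x0,y0,x1,y1) in {"scene":(270,170,370,240)}.items():
    im=cams.capture(n)[:,:,::-1][y0:y1,x0:x1];cv2.imwrite(f'pics/f_{n}.png',cv2.resize(im,None,fx=8,fy=8,interpolation=2))
E
```

```text
t 8.15 grasp [ 550.2 -144.3  146.4] yaw -266.4 tilt 10.4 F [-8.1  0.5 25.4] M [-0.93  1.84 -0.36] gap 33.4 q [ 0.54  0.66 -0.66  1.81  0.75  0.92  1.12]
```

View pics/f_scene.png

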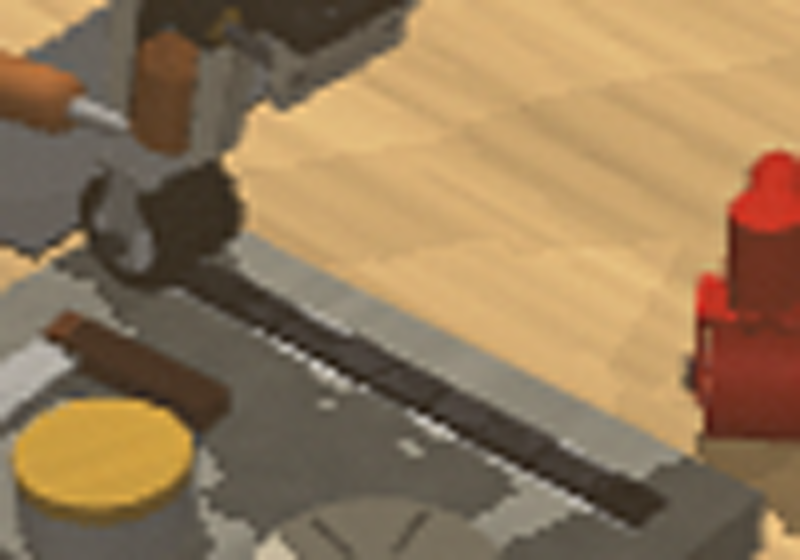

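Request:
servo_tool(
  grip=[-1, -1, -1, -1],
  slide=[
    [0, 0.4, -0.07],
    [0, 0.8, -0.14],
    [0, 1.2, -0.21],
    [0, 1.6, -0.28],
  ],
  rot=[
    [0, 0, 0],
    [0, 0, 0],
    [0, 0, 0],
    [0, 0, 0],
  ],
)

```text
time: 8.53
eef_pos: [548.0, -118.9, 210.6]
orientation: [-2.957, 0.006, -3.08]
ft_force: [-6.8, -2.3, 20.3]
finger_gap: 33.1
```

```bash
python3 -c "
from h import *
st()"
```

```text
t 8.53 grasp [ 549.1 -130.8  146.4] yaw -266.5 tilt 10.6 F [-6.8 -2.3 20.3] M [-1.21  1.47 -0.23] gap 33.1 q [ 0.51  0.66 -0.66  1.82  0.75  0.92  1.09]
```

Request:
servo_tool(
  grip=[-1, -1, -1, -1, -1],
  slide=[
    [0, 0.6, -0.1],
    [0, 1.2, -0.2],
    [0, 1.8, -0.3],
    [0, 2.4, -0.4],
    [0, 3.0, -0.5],
  ],
  rot=[
    [0, 0, 0],
    [0, 0, 0],
    [0, 0, 0],
    [0, 0, 0],
    [0, 0, 0],
  ],
)

```text
time: 8.95
eef_pos: [545.6, -88.0, 210.5]
orientation: [-2.957, 0.005, -3.081]
ft_force: [-8.5, -2.1, 23.1]
finger_gap: 33.3
```

```bash
python3 - <<'E'
from h import *
st()
for n,(x0,y0,x1,y1) in {"scene":(270,170,370,240)}.items():
    im=cams.capture(n)[:,:,::-1][y0:y1,x0:x1];cv2.imwrite(f'pics/g_{n}.png',cv2.resize(im,None,fx=8,fy=8,interpolation=2))
E
```

```text
t 8.95 grasp [ 546.6 -100.   146.3] yaw -266.5 tilt 10.6 F [-8.5 -2.1 23.1] M [-1.37  1.94 -0.4 ] gap 33.3 q [ 0.46  0.65 -0.66  1.83  0.74  0.92  1.03]
```

View pics/g_scene.png

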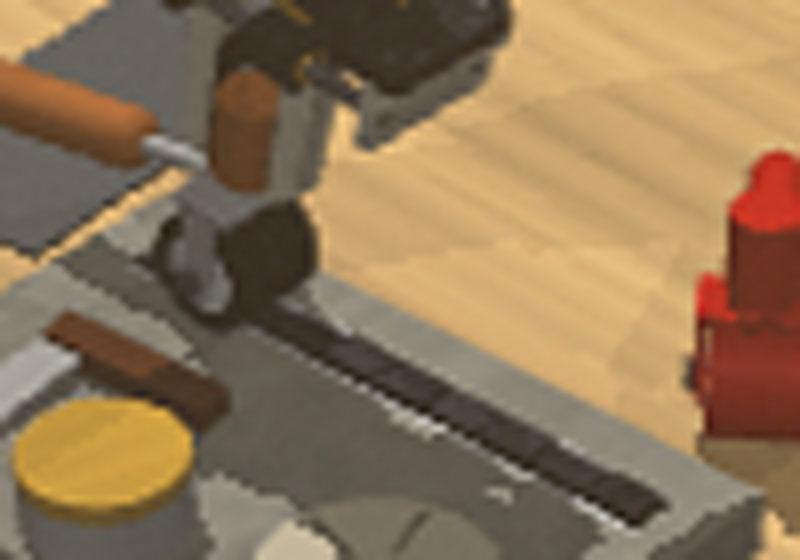

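Request:
servo_tool(
  grip=[-1, -1, -1, -1, -1],
  slide=[
    [0, 0.7, -0.12],
    [0, 1.4, -0.24],
    [0, 2.1, -0.36],
    [0, 2.8, -0.48],
    [0, 3.5, -0.6],
  ],
  rot=[
    [0, 0, 0],
    [0, 0, 0],
    [0, 0, 0],
    [0, 0, 0],
    [0, 0, 0],
  ],
)

```text
time: 9.42
eef_pos: [542.8, -51.9, 210.5]
orientation: [-2.957, 0.004, -3.081]
ft_force: [-9.3, -2.2, 26.5]
finger_gap: 33.1
```

```bash
python3 -c "
from h import *
st()"
```

```text
t 9.42 grasp [543.7 -63.8 146.3] yaw -266.5 tilt 10.6 F [-9.3 -2.2 26.5] M [-1.52  2.24 -0.43] gap 33.1 q [ 0.4   0.65 -0.66  1.85  0.73  0.92  0.97]
```

Request:
servo_tool(
  grip=[-1, -1, -1, -1, -1],
  slide=[
    [0.03, 0.7, -0.13],
    [0.06, 1.4, -0.26],
    [0.1, 2.1, -0.39],
    [0.1, 2.8, -0.52],
    [0.1, 3.5, -0.65],
  ],
  rot=[
    [0, 0, 0],
    [0, 0, 0],
    [0, 0, 0],
    [0, 0, 0],
    [0, 0, 0],
  ],
)

```text
time: 9.83
eef_pos: [539.6, -16.4, 210.6]
orientation: [-2.957, 0.004, -3.08]
ft_force: [-7.3, -5.5, 23.6]
finger_gap: 33.3
```

```bash
python3 -c "
from h import *
st()"
```

```text
t 9.83 grasp [540.6 -28.4 146.4] yaw -266.4 tilt 10.6 F [-7.3 -5.5 23.6] M [-2.31  1.75 -0.37] gap 33.3 q [ 0.34  0.64 -0.67  1.85  0.73  0.93  0.9 ]
```

Request:
servo_tool(
  grip=[-1, -1, -1, -1, -1],
  slide=[
    [0, 0.7, -0.12],
    [0, 1.4, -0.24],
    [0, 2.1, -0.36],
    [0, 2.8, -0.48],
    [0, 3.5, -0.6],
  ],
  rot=[
    [0, 0, 0],
    [0, 0, 0],
    [0, 0, 0],
    [0, 0, 0],
    [0, 0, 0],
  ],
)

```text
time: 10.25
eef_pos: [537.1, 17.9, 210.5]
orientation: [-2.954, 0.003, -3.08]
ft_force: [-8.3, -5.1, 27.4]
finger_gap: 33.4
```

```bash
python3 -c "
from h import *
st()"
```

```text
t 10.25 grasp [538.    5.8 146.3] yaw -266.5 tilt 10.7 F [-8.3 -5.1 27.4] M [-2.31  2.12 -0.45] gap 33.4 q [ 0.27  0.64 -0.67  1.85  0.72  0.94  0.84]
```

Request:
servo_tool(
  grip=[-1, -1, -1, -1, -1],
  slide=[
    [0, 0.7, -0.13],
    [0, 1.4, -0.26],
    [0, 2.1, -0.39],
    [0, 2.8, -0.52],
    [0, 3.5, -0.65],
  ],
  rot=[
    [0, 0, 0],
    [0, 0, 0],
    [0, 0, 0],
    [0, 0, 0],
    [0, 0, 0],
  ],
)

```text
time: 10.67
eef_pos: [534.2, 54.9, 210.5]
orientation: [-2.958, 0.002, -3.08]
ft_force: [-9.5, -3.2, 25.8]
finger_gap: 33.2
```

```bash
python3 - <<'E'
from h import *
st()
for n,(x0,y0,x1,y1) in {"scene":(270,170,370,240)}.items():
    im=cams.capture(n)[:,:,::-1][y0:y1,x0:x1];cv2.imwrite(f'pics/i_{n}.png',cv2.resize(im,None,fx=8,fy=8,interpolation=2))
E
```

```text
t 10.67 grasp [535.   43.  146.3] yaw -266.5 tilt 10.5 F [-9.5 -3.2 25.8] M [-1.51  2.37 -0.54] gap 33.2 q [ 0.2   0.65 -0.67  1.84  0.71  0.96  0.78]
```

View pics/i_scene.png

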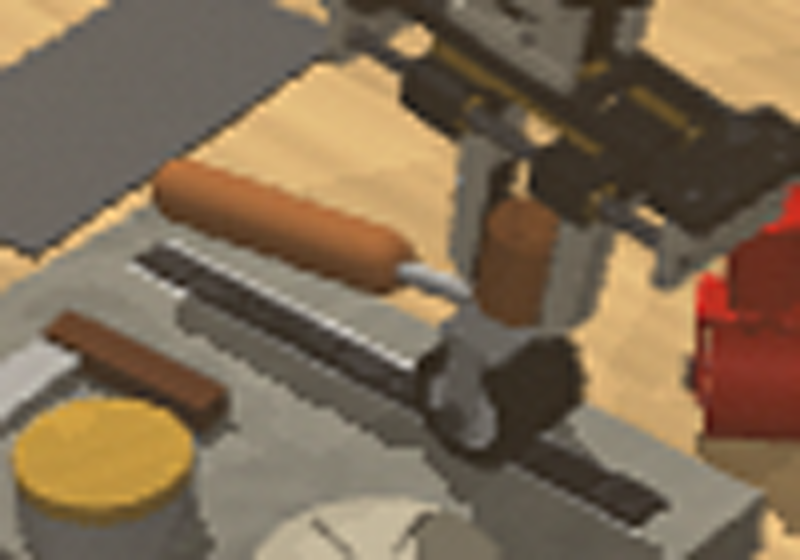

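Request:
servo_tool(
  grip=[-1, -1, -1, -1, -1],
  slide=[
    [0, 0.7, -0.13],
    [0, 1.4, -0.26],
    [0, 2.1, -0.38],
    [0, 2.8, -0.5],
    [0, 3.5, -0.62],
  ],
  rot=[
    [0, 0, 0],
    [0, 0, 0],
    [0, 0, 0],
    [0, 0, 0],
    [0, 0, 0],
  ],
)

```text
time: 11.13
eef_pos: [531.4, 91.5, 210.6]
orientation: [-2.96, 0.002, -3.08]
ft_force: [-10.2, -2.4, 26.1]
finger_gap: 32.9
```

```bash
python3 -c "
from h import *
st()"
```

```text
t 11.13 grasp [532.2  79.7 146.4] yaw -266.4 tilt 10.4 F [-10.2  -2.4  26.1] M [-1.54  2.56 -0.55] gap 32.9 q [ 0.14  0.66 -0.68  1.83  0.7   0.97  0.73]
```

Request:
servo_tool(
  grip=[-1, -1, -1, -1, -1],
  slide=[
    [0.05, 0.8, -0.15],
    [0.1, 1.6, -0.3],
    [0.15, 2.4, -0.44],
    [0.15, 3.2, -0.58],
    [0.15, 4.0, -0.72],
  ],
  rot=[
    [0, 0, 0],
    [0, 0, 0],
    [0, 0, 0],
    [0, 0, 0],
    [0, 0, 0],
  ],
)

```text
time: 11.55
eef_pos: [527.7, 132.9, 210.7]
orientation: [-2.962, 0.004, -3.079]
ft_force: [-8.6, -3.1, 24.2]
finger_gap: 33.2
```

```bash
python3 - <<'E'
from h import *
st()
for n,(x0,y0,x1,y1) in {"scene":(270,170,370,240),"top":(240,100,420,240)}.items():
    im=cams.capture(n)[:,:,::-1][y0:y1,x0:x1];cv2.imwrite(f'pics/j_{n}.png',cv2.resize(im,None,fx=8 if n=='scene' else 4,fy=8 if n=='scene' else 4,interpolation=2))
E
```

```text
t 11.55 grasp [528.6 121.2 146.4] yaw -266.4 tilt 10.3 F [-8.6 -3.1 24.2] M [-1.41  2.17 -0.54] gap 33.2 q [ 0.06  0.67 -0.68  1.81  0.69  0.99  0.67]
```

View pics/j_scene.png

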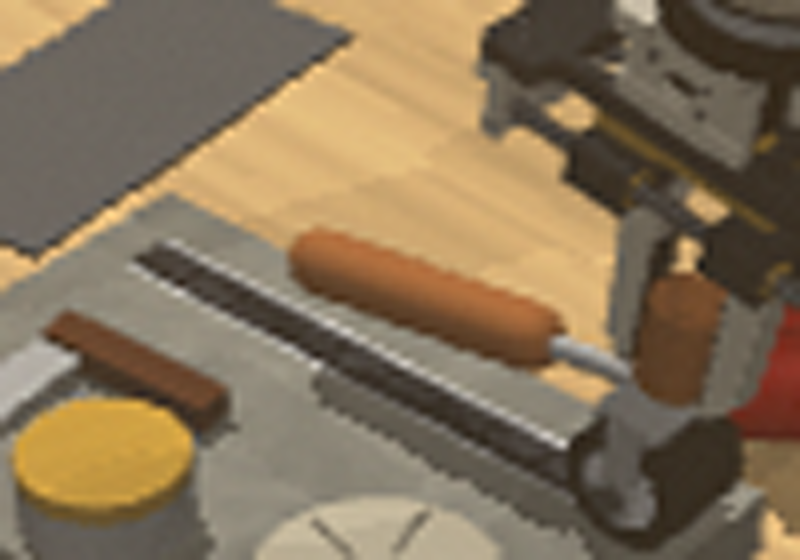

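View pics/j_top.png

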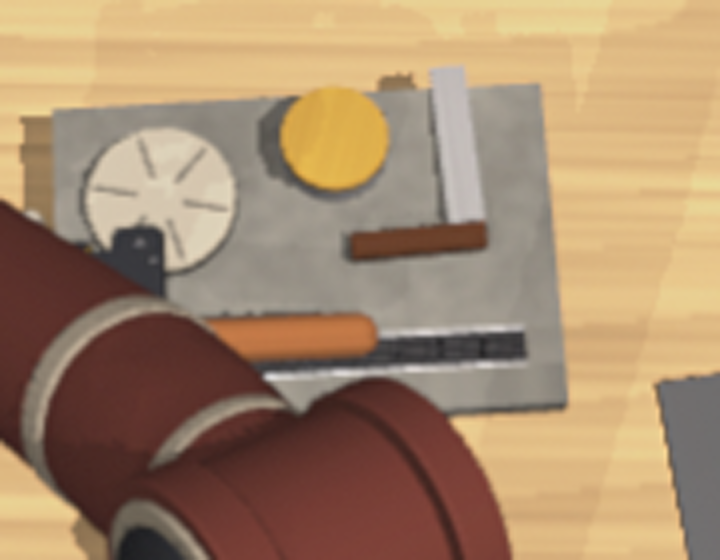

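Request:
servo_tool(
  grip=[-1, -1, -1, -1, -1],
  slide=[
    [0, -0.8, 0.15],
    [0, -1.8, 0.33],
    [0, -2.8, 0.51],
    [0, -3.8, 0.69],
    [0, -4.8, 0.87],
  ],
  rot=[
    [0, 0, 0],
    [0, 0, 0],
    [0, 0, 0],
    [0, 0, 0],
    [0, 0, 0],
  ],
)

```text
time: 12.07
eef_pos: [531.6, 85.5, 210.7]
orientation: [-2.966, 0.006, -3.076]
ft_force: [-8.4, 0.5, 23.7]
finger_gap: 33.3
```

```bash
python3 -c "
from h import *
st()"
```

```text
t 12.07 grasp [532.8  74.2 146.4] yaw -266.3 tilt 10.1 F [-8.4  0.5 23.7] M [-0.53  1.94 -0.36] gap 33.3 q [ 0.15  0.65 -0.68  1.84  0.7   0.96  0.74]
```

Request:
servo_tool(
  grip=[-1, -1, -1, -1, -1],
  slide=[
    [0, -1, 0.19],
    [0, -2, 0.38],
    [0, -3, 0.56],
    [0, -4, 0.74],
    [0, -5, 0.92],
  ],
  rot=[
    [0, 0, 0],
    [0, 0, 0],
    [0, 0, 0],
    [0, 0, 0],
    [0, 0, 0],
  ],
)

```text
time: 12.48
eef_pos: [536.0, 34.3, 210.7]
orientation: [-2.965, 0.009, -3.076]
ft_force: [-5.3, 0.6, 24.3]
finger_gap: 33.4
```

```bash
python3 -c "
from h import *
st()"
```

```text
t 12.48 grasp [537.3  22.9 146.4] yaw -266.3 tilt 10.1 F [-5.3  0.6 24.3] M [-0.58  1.64 -0.28] gap 33.4 q [ 0.25  0.64 -0.67  1.85  0.71  0.94  0.82]
```

Request:
servo_tool(
  grip=[-1, -1, -1, -1, -1],
  slide=[
    [0, -1, 0.19],
    [0, -2, 0.38],
    [0, -3, 0.56],
    [0, -4, 0.74],
    [0, -5, 0.92],
  ],
  rot=[
    [0, 0, 0],
    [0, 0, 0],
    [0, 0, 0],
    [0, 0, 0],
    [0, 0, 0],
  ],
)

```text
time: 12.9
eef_pos: [540.4, -16.8, 210.7]
orientation: [-2.964, 0.011, -3.076]
ft_force: [-5.3, 0.4, 23.9]
finger_gap: 33.1
```

```bash
python3 -c "
from h import *
st()"
```

```text
t 12.9 grasp [541.8 -28.3 146.4] yaw -266.3 tilt 10.2 F [-5.3  0.4 23.9] M [-0.56  1.28 -0.17] gap 33.1 q [ 0.34  0.64 -0.67  1.86  0.73  0.92  0.91]
```

Request:
servo_tool(
  grip=[-1, -1, -1, -1, -1],
  slide=[
    [0, -1, 0.19],
    [0.05, -2, 0.38],
    [0.1, -3, 0.56],
    [0.1, -4, 0.74],
    [0.1, -5, 0.92],
  ],
  rot=[
    [0, 0, 0],
    [0, 0, 0],
    [0, 0, 0],
    [0, 0, 0],
    [0, 0, 0],
  ],
)

```text
time: 13.32
eef_pos: [544.4, -67.7, 210.7]
orientation: [-2.964, 0.015, -3.076]
ft_force: [-2.8, 1.6, 22.2]
finger_gap: 33.6
```

Request:
servo_tool(
  grip=[-1, -1, -1, -1, -1],
  slide=[
    [0, -1, 0.19],
    [0.05, -2, 0.38],
    [0.1, -3, 0.56],
    [0.1, -4, 0.74],
    [0.1, -5.0, 0.92],
  ],
  rot=[
    [0, 0, 0],
    [0, 0, 0],
    [0, 0, 0],
    [0, 0, 0],
    [0, 0, 0],
  ],
)

```text
time: 13.73
eef_pos: [548.3, -118.5, 210.7]
orientation: [-2.965, 0.019, -3.075]
ft_force: [-0.4, 1.4, 20.1]
finger_gap: 33.5
```

```bash
python3 -c "
from h import *
st()"
```

```text
t 13.73 grasp [ 550.3 -129.9  146.4] yaw -266.2 tilt 10.2 F [-0.4  1.4 20.1] M [-0.22 -0.13 -0.01] gap 33.5 q [ 0.52  0.65 -0.66  1.83  0.75  0.9   1.09]
```

Request:
servo_tool(
  grip=[-1, -1, -1],
  slide=[
    [0, -1, 0.21],
    [0, -2, 0.42],
    [0, -2.6, 0.54],
  ],
  rot=[
    [0, 0, 0],
    [0, 0, 0],
    [0, 0, 0],
  ],
)

```text
time: 13.98
eef_pos: [550.8, -146.3, 210.6]
orientation: [-2.962, 0.021, -3.076]
ft_force: [0.4, 0.7, 22.5]
finger_gap: 33.4
```

```bash
python3 - <<'E'
from h import *
st()
for n,(x0,y0,x1,y1) in {"scene":(270,170,370,240)}.items():
    im=cams.capture(n)[:,:,::-1][y0:y1,x0:x1];cv2.imwrite(f'pics/k_{n}.png',cv2.resize(im,None,fx=8 if n=='scene' else 4,fy=8 if n=='scene' else 4,interpolation=2))
E
```

```text
t 13.98 grasp [ 552.9 -157.8  146.4] yaw -266.3 tilt 10.4 F [ 0.4  0.7 22.5] M [-0.35 -0.09  0.03] gap 33.4 q [ 0.57  0.66 -0.66  1.81  0.75  0.9   1.14]
```

View pics/k_scene.png

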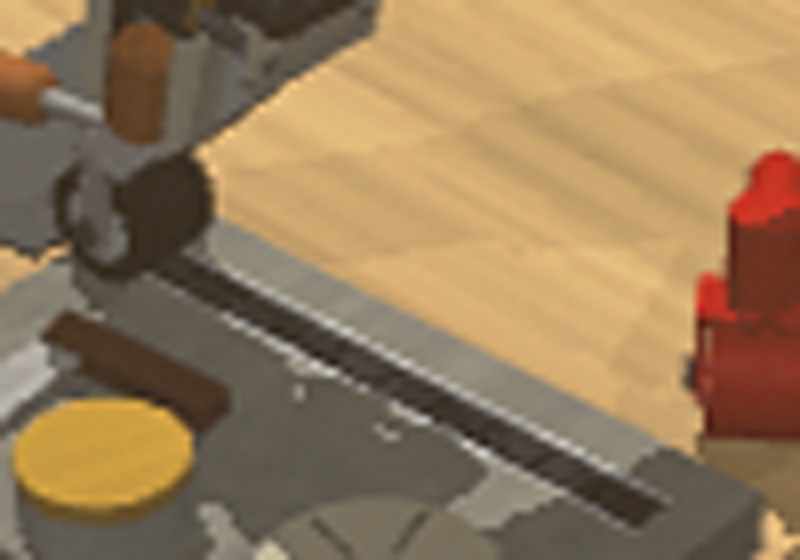

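Request:
servo_tool(
  grip=[-1, -1, -1, -1, -1],
  slide=[
    [0, -0.2, -1],
    [0, -0.5, -3],
    [0, -0.9, -5],
    [0, -1.2, -7],
    [0, -1.2, -7],
  ],
  rot=[
    [0, 0, 0],
    [0, 0, 0],
    [0, 0, 0],
    [0, 0, 0],
    [0, 0, 0],
  ],
)

```text
time: 14.45
eef_pos: [546.2, -144.6, 278.1]
orientation: [-2.967, 0.011, -3.077]
ft_force: [0.7, 0.1, -4.2]
finger_gap: 33.1
```

```bash
python3 - <<'E'
from h import *
st();to((504,-331,200),9)
for n,(x0,y0,x1,y1) in {"scene":(230,110,390,250)}.items():
    im=cams.capture(n)[:,:,::-1][y0:y1,x0:x1];cv2.imwrite(f'pics/l_{n}.png',cv2.resize(im,None,fx=5,fy=5,interpolation=2)[:600])
E
```

```text
t 14.45 grasp [ 547.6 -155.9  213.8] yaw -266.3 tilt 10.0 F [ 0.7  0.1 -4.2] M [ 0.68 -0.28  0.07] gap 33.1 q [ 0.61  0.58 -0.72  1.74  0.65  1.03  1.24]
slide [  5.43 -17.83   4.39] rot [-7.7  7.9 84.4]
```

View pics/l_scene.png

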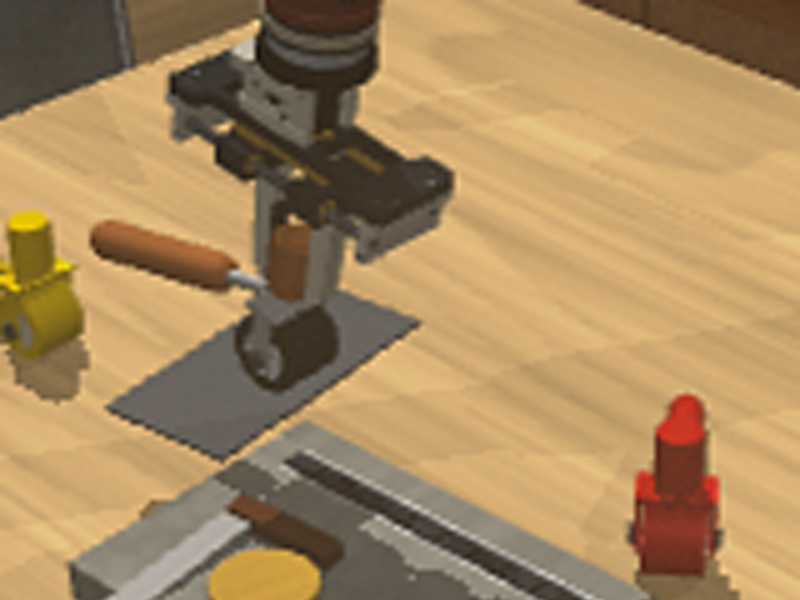

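Request:
servo_tool(
  grip=[-1, -1, -1, -1, -1],
  slide=[
    [0, 0, 0],
    [0, 0, 0],
    [0, -2, 0],
    [0, -4, 0],
    [1, -5, 0.5],
  ],
  rot=[
    [-7.7, 7.9, 84.4],
    [-7.7, 7.9, 84.4],
    [-7.7, 7.9, 84.4],
    [-7.7, 7.9, 84.4],
    [-7.7, 7.9, 84.4],
  ],
)

```text
time: 14.92
eef_pos: [539.1, -198.2, 277.7]
orientation: [-3.039, 0.036, 2.577]
ft_force: [0.1, -0.7, -3.7]
finger_gap: 33.4
```

```bash
python3 -c "
from h import *
st();to((504,-331,195),9)"
```

```text
t 14.92 grasp [ 537.5 -205.2  212.8] yaw 57.6 tilt 6.3 F [ 0.1 -0.7 -3.7] M [ 0.27 -0.32  0.  ] gap 33.4 q [ 0.64  0.58 -0.59  1.68  0.49  1.03  0.86]
slide [ -4.08 -12.83   3.22] rot [-4.7  4.4 48.5]
```

Request:
servo_tool(
  grip=[-1, -1, -1, -1, -1],
  slide=[
    [-4, -12.8, 1],
    [-4, -12.8, 1],
    [-4, -12.8, 1.5],
    [-4, -12.8, 1.5],
    [-4, -12.8, 1.5],
  ],
  rot=[
    [-4.7, 4.4, 48.5],
    [-4.7, 4.4, 48.5],
    [-4.7, 4.4, 48.5],
    [-4.7, 4.4, 48.5],
    [-4.7, 4.4, 48.5],
  ],
)

```text
time: 15.33
eef_pos: [499.4, -333.2, 275.0]
orientation: [-3.11, 0.016, 1.945]
ft_force: [-0.6, 1.1, -5.4]
finger_gap: 33.2
```

```bash
python3 -c "
from h import *
st();to((504,-331,190),9)"
```

```text
t 15.33 grasp [ 497.8 -334.9  209.7] yaw 21.5 tilt 2.1 F [-0.6  1.1 -5.4] M [ 0.17 -0.32  0.  ] gap 33.2 q [ 0.81  0.6  -0.45  1.6   0.33  1.03  0.63]
slide [0.07 0.57 1.95] rot [-1.7  1.1 12.4]
```

Request:
servo_tool(
  grip=[-1, -1, -1, -1, -1],
  slide=[
    [0.1, 0.6, 1.9],
    [0.1, 0.6, 1.9],
    [0.1, 0.6, 1.9],
    [0.1, 0.6, 1.9],
    [0.1, 0.6, 1.9],
  ],
  rot=[
    [-1.7, 1.1, 12.4],
    [-1.7, 1.1, 12.4],
    [-1.7, 1.1, 12.4],
    [-1.7, 1.1, 12.4],
    [-1.7, 1.1, 12.4],
  ],
)

```text
time: 15.75
eef_pos: [508.4, -323.7, 258.8]
orientation: [3.136, 0.0, 1.748]
ft_force: [0.5, 0.6, -3.9]
finger_gap: 33.3
```

```bash
python3 - <<'E'
from h import *
st();to((504,-331,120),9)
for n,(x0,y0,x1,y1) in {"scene":(230,100,330,200),"top":(390,150,490,290)}.items():
    im=cams.capture(n)[:,:,::-1][y0:y1,x0:x1];cv2.imwrite(f'pics/n_{n}.png',cv2.resize(im,None,fx=4,fy=4,interpolation=2))
E
```

```text
t 15.75 grasp [ 508.7 -323.7  193.5] yaw 10.1 tilt 0.3 F [ 0.5  0.6 -3.9] M [-0.01 -0.29 -0.03] gap 33.3 q [ 0.78  0.61 -0.41  1.62  0.28  0.97  0.45]
slide [-0.64 -0.6   7.35] rot [ 0.3 -0.   1.1]
```

View pics/n_scene.png

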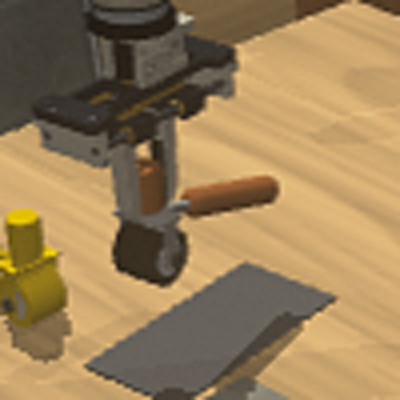

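View pics/n_top.png

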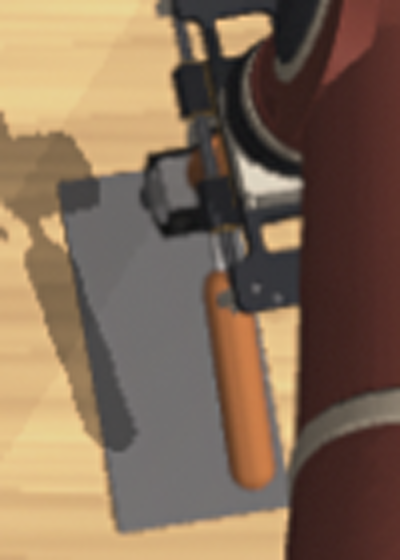

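Request:
servo_tool(
  grip=[-1, -1, -1, -1, -1],
  slide=[
    [-0.6, -0.6, 2],
    [-0.6, -0.6, 5],
    [-0.6, -0.6, 7.5],
    [-0.6, -0.6, 8.0],
    [-0.6, -0.6, 8.0],
  ],
  rot=[
    [0.3, 0, 1],
    [0.3, 0, 1],
    [0.3, 0, 1],
    [0.3, 0, 1],
    [0.3, 0, 1],
  ],
)

```text
time: 16.27
eef_pos: [503.2, -330.2, 178.0]
orientation: [-3.14, -0.003, 1.729]
ft_force: [0.2, -0.6, -3.8]
finger_gap: 33.2
```

```bash
python3 - <<'E'
from h import *
st();to((504,-331,97),9)
E
```

```text
t 16.27 grasp [ 503.  -330.1  112.7] yaw 9.0 tilt 0.2 F [ 0.2 -0.6 -3.8] M [ 0.06 -0.25 -0.03] gap 33.2 q [ 0.77  0.71 -0.37  1.7   0.33  0.8   0.41]
slide [-0.09  0.07  1.57] rot [-0.1 -0.1  0. ]
```

Request:
servo_tool(
  grip=[-1, -1, -1, -1, -1],
  slide=[
    [-0.1, 0, 0.4],
    [-0.1, 0, 0.8],
    [-0.1, 0, 1.1],
    [-0.1, 0, 1.3],
    [-0.1, 0, 1.3],
  ],
  rot=[
    [0, 0, 0],
    [0, 0, 0],
    [0, 0, 0],
    [0, 0, 0],
    [0, 0, 0],
  ],
)

```text
time: 16.68
eef_pos: [504.3, -331.7, 166.8]
orientation: [3.14, 0.0, 1.728]
ft_force: [0.8, 0.8, -3.7]
finger_gap: 33.5
```

Request:
servo_tool(
  grip=[-1, -1, -1],
  slide=[
    [0, 0, 0.2],
    [0, 0, 0.3],
    [0, 0, 0.3],
  ],
  rot=[
    [0, 0, 0],
    [0, 0, 0],
    [0, 0, 0],
  ],
)

```text
time: 16.93
eef_pos: [504.2, -331.6, 163.6]
orientation: [3.141, 0.0, 1.728]
ft_force: [-0.1, -0.5, -4.4]
finger_gap: 33.5
```

Request:
servo_tool(
  grip=[-1, -1],
  slide=[
    [0, 0, 0.1],
    [0, 0, 0.1],
  ],
  rot=[
    [0, 0, 0],
    [0, 0, 0],
  ],
)

```text
time: 17.1
eef_pos: [504.3, -331.7, 162.5]
orientation: [3.14, 0.0, 1.728]
ft_force: [-0.0, 0.9, -4.6]
finger_gap: 33.7
```

```bash
python3 - <<'E'
from h import *
st()
for n,(x0,y0,x1,y1) in {"scene":(230,100,330,200)}.items():
    im=cams.capture(n)[:,:,::-1][y0:y1,x0:x1];cv2.imwrite(f'pics/o_{n}.png',cv2.resize(im,None,fx=6,fy=6,interpolation=2))
E
```

```text
t 17.1 grasp [ 504.3 -331.7   97.2] yaw 9.0 tilt 0.1 F [-0.   0.9 -4.6] M [ 0.02 -0.26 -0.01] gap 33.7 q [ 0.76  0.73 -0.36  1.7   0.34  0.77  0.4 ]
```

View pics/o_scene.png

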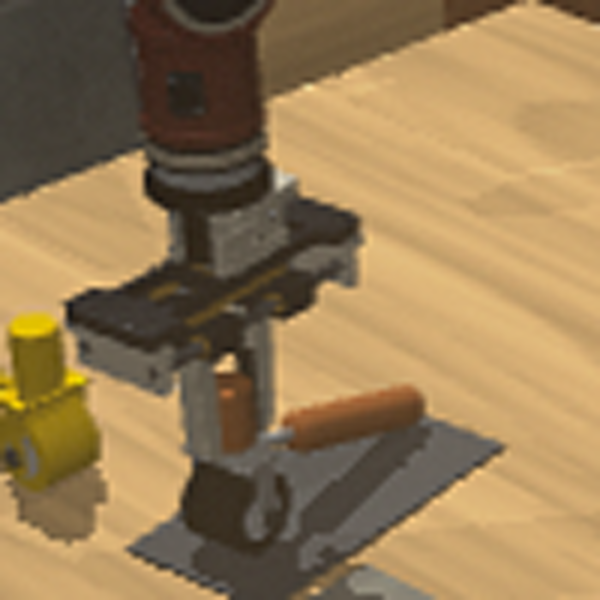

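Close to the mat, with no contact yet. I'll keep descending in small steps.

Request:
servo_tool(
  grip=[-1, -1, -1],
  slide=[
    [0, 0, 0.1],
    [0, 0, 0.2],
    [0, 0, 0.2],
  ],
  rot=[
    [0, 0, 0],
    [0, 0, 0],
    [0, 0, 0],
  ],
)

```text
time: 17.4
eef_pos: [504.2, -331.7, 160.4]
orientation: [3.141, -0.0, 1.728]
ft_force: [0.3, -0.2, -4.5]
finger_gap: 33.2
```

Request:
servo_tool(
  grip=[-1, -1, -1],
  slide=[
    [0, 0, 0.1],
    [0, 0, 0.1],
    [0, 0, 0.1],
  ],
  rot=[
    [0, 0, 0],
    [0, 0, 0],
    [0, 0, 0],
  ],
)

```text
time: 17.65
eef_pos: [504.5, -331.7, 159.9]
orientation: [3.14, 0.001, 1.728]
ft_force: [0.5, 0.3, -3.9]
finger_gap: 33.3
```

Request:
servo_tool(
  grip=[-1, -1, -1],
  slide=[
    [0, 0, 0.1],
    [0, 0, 0.1],
    [0, 0, 0.1],
  ],
  rot=[
    [0, 0, 0],
    [0, 0, 0],
    [0, 0, 0],
  ],
)

```text
time: 17.9
eef_pos: [504.6, -331.7, 159.7]
orientation: [3.14, 0.001, 1.728]
ft_force: [-0.2, 1.4, 5.1]
finger_gap: 33.4
```

```bash
python3 - <<'E'
from h import *
st()
E
```

```text
t 17.9 grasp [ 504.7 -331.8   94.4] yaw 9.0 tilt 0.1 F [-0.2  1.4  5.1] M [ 0.21  0.37 -0.02] gap 33.4 q [ 0.76  0.73 -0.36  1.71  0.34  0.76  0.39]
```

Request:
servo_tool(
  grip=[-1, -1, 0.2, 1, 1],
  slide=[
    [0, 0, -0.1],
    [0, 0, -0.1],
    [0, 0, -0.1],
    [0, 0, -0.1],
    [0, 0, -0.1],
  ],
  rot=[
    [0, 0, 0],
    [0, 0, 0],
    [0, 0, 0],
    [0, 0, 0],
    [0, 0, 0],
  ],
)

```text
time: 18.32
eef_pos: [504.2, -331.8, 159.5]
orientation: [3.14, 0.0, 1.728]
ft_force: [-0.4, -0.7, -0.1]
finger_gap: 48.8
```

Request:
servo_tool(
  grip=[1, 1, 1, 1, 1],
  slide=[
    [0, 0, 0],
    [0, 0, 0],
    [0, 0, 0],
    [0, 0, 0],
    [0, 0, 0],
  ],
  rot=[
    [0, 0, 0],
    [0, 0, 0],
    [0, 0, 0],
    [0, 0, 0],
    [0, 0, 0],
  ],
)

```text
time: 18.73
eef_pos: [504.3, -331.7, 159.6]
orientation: [3.14, 0.0, 1.728]
ft_force: [0.5, 0.1, 0.7]
finger_gap: 82.3
```

```bash
python3 - <<'E'
from h import *
st()
for n,(x0,y0,x1,y1) in {"scene":(230,100,330,200)}.items():
    im=cams.capture(n)[:,:,::-1][y0:y1,x0:x1];cv2.imwrite(f'pics/p_{n}.png',cv2.resize(im,None,fx=6,fy=6,interpolation=2))
E
```

```text
t 18.73 grasp [ 504.4 -331.7   94.3] yaw 9.0 tilt 0.1 F [0.5 0.1 0.7] M [ 0.03 -0.13  0.05] gap 82.3 q [ 0.76  0.73 -0.36  1.71  0.34  0.76  0.4 ]
```

View pics/p_scene.png

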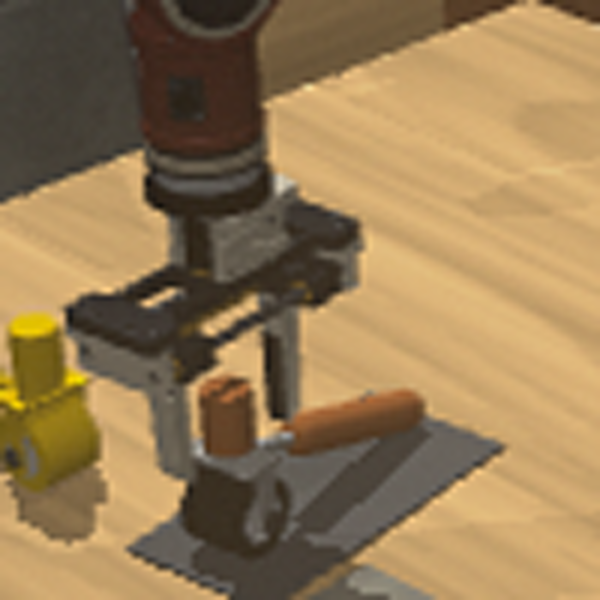

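The roller stands free and the fingers are clear of it. Next I'll lift straight up and swing the arm aside to check.

Request:
servo_tool(
  grip=[1, 1, 1, 1, 1],
  slide=[
    [0, 0, -1],
    [0, 0, -4],
    [0, 0, -8],
    [0, 0, -11],
    [0, 0, -13],
  ],
  rot=[
    [0, 0, 0],
    [0, 0, 0],
    [0, 0, 0],
    [0, 0, 0],
    [0, 0, 0],
  ],
)

```text
time: 19.2
eef_pos: [505.2, -331.8, 294.2]
orientation: [3.136, 0.004, 1.728]
ft_force: [0.7, 0.5, 0.7]
finger_gap: 93.0
```

Request:
servo_tool(
  grip=[1, 1, 1, 1, 1],
  slide=[
    [-4, 0, -1],
    [-8, -3, -1],
    [-12, -6, -1],
    [-16, -9, -1],
    [-20, -12, -1],
  ],
  rot=[
    [0, 0, 0],
    [0, 0, 0],
    [0, 0, 0],
    [0, 0, 0],
    [0, 0, 0],
  ],
)

```text
time: 19.62
eef_pos: [431.3, -520.0, 300.7]
orientation: [3.14, 0.001, 1.728]
ft_force: [0.2, -0.5, -0.3]
finger_gap: 92.7
```

```bash
python3 - <<'E'
from h import *
st()
np.set_printoptions(precision=1,suppress=True)
for n,(x0,y0,x1,y1) in {"scene":(230,150,390,280),"top":(240,100,480,300)}.items():
    full=cams.capture(n)[:,:,::-1];cv2.imwrite(f'pics/q_{n}f.png',full);im=full[y0:y1,x0:x1];f=5 if n=='scene' else 3;cv2.imwrite(f'pics/q_{n}.png',cv2.resize(im,None,fx=f,fy=f,interpolation=2))
    for l in("rubstone","hardener","disc","square","wax"): print(n,l,[d['box'] for d in look_for(n,l)[:2]])
E
```

```text
t 19.62 grasp [ 431.4 -520.1  235.4] yaw 9.0 tilt 0.1 F [ 0.2 -0.5 -0.3] M [-0.11 -0.11  0.06] gap 92.7 q [ 1.06  0.69 -0.4   1.33  0.27  1.17  0.79]
scene rubstone [[404.7, 261.6, 19.0, 35.0]]
scene hardener [[440.3, 252.1, 10.9, 19.6]]
scene disc [[298.8, 231.3, 32.6, 25.6]]
scene square [[253.8, 206.6, 44.6, 26.5]]
scene wax [[272.9, 217.8, 24.8, 22.6]]
top rubstone [[168.8, 179.9, 21.4, 36.0]]
top hardener [[155.1, 237.5, 21.3, 15.7]]
top disc [[259.9, 133.0, 37.7, 35.2]]
top square [[338.9, 185.7, 10.5, 5.1]]
top wax [[308.5, 122.5, 29.3, 28.7]]
```

View pics/q_scene.png

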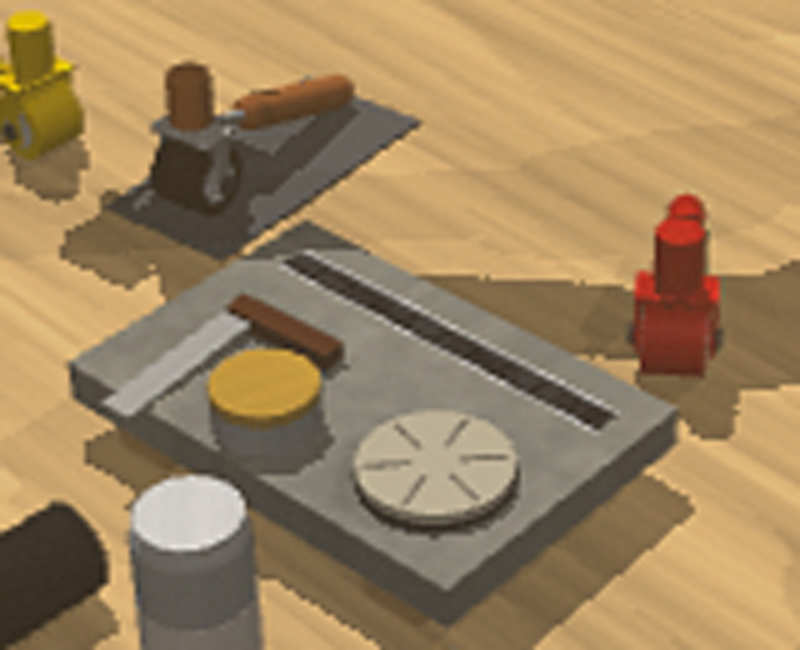

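View pics/q_top.png

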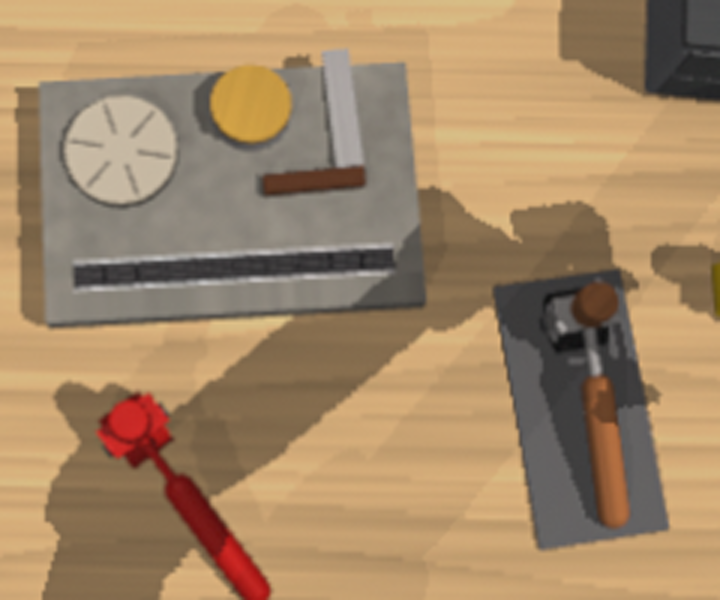

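```bash
python3 - <<'E'
from bench import job
print(job.job_done())
E
```

```text
the job is handed in; nothing more can be done
None
```

The strip is rolled flush and the roller is back on its mat. I handed the job in at about 19.6 s of the 72 s allowed; no verdict was reported.

**Rolling:** I gripped the roller by its wooden knob and pitched it forward about 10°. I rolled it end to end along the strip and back, pressing with roughly 25–31 N at each reading, against the 60 N limit for the bars. I only had force readings between moves, so brief peaks would not have shown.

**Strip:** The wheel held one height along the whole strip and on the stone past both ends. The last pictures show all ten bars level between the channel edges. I could not read the bar heights directly.

**Roller:** It stands released on its wheel and handle, with its middle about 5 mm from the mat's centre. The fingers are clear and the arm is lifted away.

**Other things:** The pictures and network boxes show the disc, tin, rubbing stone and jar where they started. One check disagreed. The top camera's network reported the square on the strip, at pixel (344,188), but both pictures show the square in its original place, so I took that as a false detection.

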